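Stock the coffee caddy from the packing machine

TASK

Use the flat-bladed opener to lever up the tight lid of the coffee caddy: work its blade into the slot under the lid's front lip, prise the lid up and swing it open until it stands upright. Then move every coffee brick from the packing machine's catch tray into the caddy and shut the lid fully. The opener must finish lying level along its narrow wooden rest, across both posts and between their lips; leave the other bar things undisturbed.

Things in the scene. Friction and masses are not known exactly. Their poses are not given: they have to be found in the camera images.
- opener: opener 180 mm long, on the table at the start: dark wooden handle 100 x 20 x 24 mm high, then a steel blade 80 x 40 wide x 3 mm thick, flush with the handle's underside; 0.13 kg. Origin: middle of its flat underside; x along it towards the blade's tip (handle x = -90 to +10 mm, blade +10 to +90), z up; balances near x = 5 mm
- opener_tip (a point): middle of the blade's front edge (x = 90 mm from the opener's origin, mid-thickness)
- rest: fixed wooden rest: base 140 x 70 x 8 mm, two upright posts 10 mm thick at x = -45 and +45 mm; post tops 40 mm above the table, with side lips 8 mm high, 52 mm between lips. Origin: centre of the base's underside, x from post to post. The opener lies along x, either way round, middle over middle, underside on both post tops
- caddy: fixed steel caddy, 110 (x) x 230 (y) mm outside, walls and floor 5 mm, rim 85 mm high. Origin: centre of its underside. Its front (local -x) faces the robot's right; the hinge is on the far +x side. A ledge along the front, top 75 mm above the table, stands out 22 mm; between it and the lid's lip is a slot 10 mm high, 15 mm deep, 230 mm long
- lid (a joint): angle of the caddy's black plastic lid: 0 shut, 1.57 upright, 1.9 the stop. A stiff hinge keeps it at any angle. Plate 125 (hinge to lip) x 230 x 5 mm, no handle; about 2 N at the lip lifts it. Shut, its underside is 85 mm above the table and its lip stands out 15 mm beyond the caddy's front wall; the sides are flush
- lid_lip (a point): middle of the lower front edge of the lid's lip, moves with the lid
- lid_hinge (a point): middle of the lid's hinge line, which runs along the caddy's y at 85 mm above the table, x = +55 mm in the caddy
- packer: fixed white packing machine with steel catch tray. Origin: centre of the tray's underside. Tray 260 x 260 mm outside, floor 12 mm above the table, walls 5 mm thick, tops 34 mm above the table; the housing, 280 x 270 x 270 mm, stands beyond the tray's -y side from y = -200 mm on, a hopper on top
- brick0: a hard vacuum-packed coffee brick in kraft paper, 65 long (x) x 45 wide (y) x 30 mm high (z) as it lies, 80 g, in the catch tray at the start; 2 to 4 of the four are present, absent ones read None; origin at the centre of its underside
- brick1: a hard vacuum-packed coffee brick in kraft paper, 65 long (x) x 45 wide (y) x 30 mm high (z) as it lies, 80 g, in the catch tray at the start; 2 to 4 of the four are present, absent ones read None; origin at the centre of its underside
- brick2: a hard vacuum-packed coffee brick in kraft paper, 65 long (x) x 45 wide (y) x 30 mm high (z) as it lies, 80 g, in the catch tray at the start; 2 to 4 of the four are present, absent ones read None; origin at the centre of its underside
- brick3: a hard vacuum-packed coffee brick in kraft paper, 65 long (x) x 45 wide (y) x 30 mm high (z) as it lies, 80 g, in the catch tray at the start; 2 to 4 of the four are present, absent ones read None; origin at the centre of its underside
- tamper: bystander: coffee tamper standing on its foot, 58 mm across, 88 mm high; origin at its foot
- jug: bystander: steel milk jug, 84 mm across, 110 mm high; origin at its foot
- cup_a: bystander: white cup, 68 mm across, 60 mm high; origin at its foot
- cup_b: bystander: white cup like the other; origin at its foot
- syrup: bystander: syrup bottle, 64 mm across, 220 mm high; origin at its foot
- glass: bystander: glass, 56 mm across, 75 mm high; origin at its foot
- portafilter: bystander: portafilter, a 72 mm round steel basket 34 mm high with a black handle to local -x, 195 mm long in all; origin under the basket's centre
Mind the look-alikes: they are no part of the job. What is shaped like the brick0 but purple or yellow is not meant.

How it is judged:
On the way, in this order (a step that is already met when the one before it is completed fails the run):
1. the lid is prised up with the opener's blade: more than 0.2 rad open while the opener bears on it and its tip is at the lip (value of joint lid above 0.2 rad and contact force between opener and caddy above 0.3 N and distance between opener_tip and lid_lip below 0.11 m), for 0.1 s.
2. the lid stands open, about upright (over 1.35 rad) (value of joint lid above 1.35 rad), for 0.3 s.
3. every brick present is in the caddy (x of brick0 in the frame of caddy between -0.055 and 0.055 m and y of brick0 in the frame of caddy between -0.115 and 0.115 m and z of brick0 in the frame of caddy between 0 and 0.07 m and x of brick1 in the frame of caddy between -0.055 and 0.055 m and y of brick1 in the frame of caddy between -0.115 and 0.115 m and z of brick1 in the frame of caddy between 0 and 0.07 m and x of brick2 in the frame of caddy between -0.055 and 0.055 m and y of brick2 in the frame of caddy between -0.115 and 0.115 m and z of brick2 in the frame of caddy between 0 and 0.07 m and x of brick3 in the frame of caddy between -0.055 and 0.055 m and y of brick3 in the frame of caddy between -0.115 and 0.115 m and z of brick3 in the frame of caddy between 0 and 0.07 m), for 0.3 s.
4. the lid is shut (value of joint lid below 0.05 rad), for 0.3 s.
At the end, for the whole second after the job is handed in: Every brick present is inside the caddy, the lid is shut (under 0.05 rad), the opener lies on both posts of its rest (level within 0.12 rad, along the rest within 0.25 rad, its middle within 30 mm along and 20 mm across of the rest's middle), and all is at rest (all of step 3 and value of joint lid below 0.05 rad and z of opener in the frame of rest between 0.034 and 0.048 m and x of opener in the frame of rest between -0.03 and 0.03 m and y of opener in the frame of rest between -0.02 and 0.02 m and angle between opener's own z axis and vertical below 0.12 rad and angle between the x axis of opener and the x axis of rest, either way round below 0.25 rad and linear speed of each of opener, brick0, brick1, brick2, brick3 below 0.02 m/s); the robot touches nothing.
It fails at once if a bystander is shifted by more than 40 mm or knocked over (distance of any of tamper, jug, cup_a, cup_b, syrup, glass, portafilter from where it was at the start of the episode above 0.04 m or angle between any of tamper, jug, cup_a, cup_b, syrup, glass, portafilter's own z axis and vertical above 0.5 rad).
Of brick0, brick1, brick2, brick3 only 2 to 4 are there at a start; the rules pass over those that are not, and their reading is None.
At some moment in a run one of brick0, brick1, brick2, brick3 may be knocked a few centimetres aside while the robot is not near it.
Once in a run the grip may slacken for a moment while it holds something.
It also fails if it takes over 210 s, if anything falls off the work surface, if the arm or the gripper's body presses on something with over 40 N, if the wrist force passes 120 N, or if a joint passes its speed limit or range.

ROBOT

A 6-joint arm with a two-finger parallel gripper is mounted at the origin on the work surface. World frame = base frame: x ahead of the robot, y to its left, z up, the work surface at z = 0. Lengths are in m, angles in rad, forces in N, time in s.
With the tool pointing down it reaches from about 0.25 to 0.8 m from the base axis. Payload 8.5 kg.
Tool frame: the origin (TCP) lies at the very end of the fingers, on their centre line; the grasp point (between the pads) lies 19 mm behind it; z points along the fingers, y is the line along which they close (so a half turn about z gives the same grasp; the last joint's range is limited). The gripper opens to 85 mm and grips with 20 to 120 N. Pads are 22 mm wide; open, the fingers measure 114 mm over their backs; the gripper's body (76 mm by 85 mm) begins 54 mm behind the grasp point. The pads swing forward as they close: fully open they stand 13 mm farther back than shut.
Start: joints at [1.26, 0.238, -0.013, 1.319, 0, 1.571], TCP at [0.161, 0.5, 0.231] pointing down, gripper open.
Joint ranges: [-2.66, 2.66], [-1.03, 1.9], [-1.14, 1.46], [-1.82, 2.27], [-1.45, 1.34], [-3.14, 3.14]. Speed limits (rad/s): [2.22, 2.22, 2.79, 3.14, 3.14, 3.14].

INTERFACE

Orientations are given as a unit quaternion [x, y, z, w].
In Python, from rig import read_state, imaging, finish_job gives the robot as it stands.
- The arm moves only by the tool play_rows, never from a script. Its arguments are lists of equal length, an entry for each row: "delta_pos": the shift along the world's x, y, z as a fraction of full scale, a list of three; "roll": the turn about the world's z as a fraction of full scale. A call has 1 to 10 rows; each row shifts and turns the commanded pose from where the row before left it; what a row does not reach is not made up. Full scale, the value 1, is 0.04 m for a shift and 8 degrees for a turn. A row lasts 1/10 s, in which the tool goes at most 50 mm and 8.59 degrees, less where a joint would pass 70% of its speed; a pose out of reach is approached as far as the arm can. A call with a number of a shift or a turn outside -1 to 1 is refused whole. A call with a gripper value outside its range is refused whole. "claw" is the finger opening in mm, from 0 to 85.4, set as the call begins (left out, the last holds). The fingers move at their own pace and stop on an object; "squeeze" is the grip in N (left out, the last holds). Time passes only in rows, so rows that do not move let the fingers close. It gives the time, the measured TCP pose, the force, the opening and the grip force at its end, in the units of the state.
- read_state(): the state, without advancing time (a new reading comes with each control period).
- imaging.capture(name): name is "scene" or "top"; returns the picture (480x640x3 uint8, red, green, blue); there is no depth.
- imaging.get_calibration(name): a dict with "fovy" (degrees; the focal length in pixels is half the picture's height over the tangent of half this angle, whatever the lens; pixels are square), "cx", "cy" (the principal point, pixels), "k1" (the pictures are not rectified: a ray, as slopes to the right and down, at radius r is drawn at 1 + k1 r^2 times it, then the intrinsics apply), "R" (3x3) and "t" (3): a world point X has camera coordinates R X + t. Camera axes: x right, y down, z forward; pixel columns grow to the right and rows downward; lengths in m; the calibration is good to about 2 mm. A picture is of the moment at which its call begins. get_calibration takes no time and is no camera call.
- finish_job(): hands the job in; it is judged then, once.
The state is a dict: "clock": time; "joint_positions": joint angles; "dq": joint speeds; "effort": joint torques, N m; "ee_pos": TCP position; "tcp_rot": TCP orientation; "ft_force": force on the tool from outside, world axes, zero at the start; "torque": the same for the moment, N m; "grip_width": finger opening in m; "grip_force": force on a finger pad.
Only numpy, scipy, OpenCV 4.12 (cv2) and the standard library are available. Lean on these libraries where they do the work, as an engineer would, in place of code of your own. Each camera call takes 0.05 s, during which the arm holds its last target. There are 200 camera calls.

## Working session

There is one attempt and no reset: what is moved stays moved. The work goes in short steps, Python scripts to look and compute and a tool call to move; the robot and the scene stay as the last step left them, time stands still between calls to the robot, and variables do not carry over. Pictures are saved under pics/ and viewed, at most 14 in all, crops included, and the job is handed in when it is done.

Besides the shell and the picture viewer there is one more tool, called after "Call:" in YAML: its name, and indented under it one key for each argument. play_rows: Moves the arm, as the interface text tells. Its arguments: {"type":"object","properties":{"delta_pos":{"type":"array"},"roll":{"type":"array"},"claw":{"type":"number"},"squeeze":{"type":"number"}},"required":["delta_pos","roll"]}

```bash
ls; mkdir -p pics; cat > h.py <<'E'
import numpy as np, cv2
from rig import read_state, imaging, finish_job
def cal(n):
    c=imaging.get_calibration(n); c={k:(np.array(v) if k in('R','t') else v) for k,v in c.items()}
    c['f']=240/np.tan(np.radians(c['fovy'])/2); return c
def proj(c,X):
    p=(c['R']@np.atleast_2d(X).T).T+c['t']; s=p[:,:2]/p[:,2:]; r2=(s**2).sum(1,keepdims=True)
    return s*(1+c['k1']*r2)*c['f']+[c['cx'],c['cy']]
def ray(c,uv,z):
    uv=np.atleast_2d(uv).astype(float); d=(uv-[c['cx'],c['cy']])/c['f']; s=d.copy()
    for _ in range(30): s=d/(1+c['k1']*(s**2).sum(1,keepdims=True))
    D=np.c_[s,np.ones(len(s))]@c['R']; o=-c['R'].T@c['t']
    return o+D*((z-o[2])/D[:,2:])
def cap(n,name):
    im=imaging.capture(n); cv2.imwrite(f'pics/{name}.png',im[:,:,::-1]); return im
E
python3 - <<'E'
from h import *
for n in('top','scene'):
    cap(n,n+'0'); c=cal(n); print(n,c['f'],c['cx'],c['cy'],c['k1'],(-c['R'].T@c['t']).round(3),c['R'].round(2).tolist())
print(read_state())
E
```

```text
pics
top 620.3713897834585 314.47951171246143 240.58033611166334 0.05571340953328559 [ 0.372 -0.004  1.903] [[-0.03, -1.0, -0.0], [-1.0, 0.03, -0.08], [0.08, -0.0, -1.0]]
scene 477.38287573787267 318.4720310916394 234.1648503331507 0.02549880804700055 [ 0.844 -0.553  1.132] [[0.86, 0.51, 0.0], [0.44, -0.75, -0.5], [-0.25, 0.43, -0.87]]
{'clock': 0.1, 'joint_positions': array([ 1.25998001e+00,  2.38702543e-01, -1.41631725e-02,  1.31919005e+00,
        1.63709070e-05,  1.57082223e+00]), 'dq': array([ 0.00220828, -0.00012485,  0.00206437, -0.00086866,  0.00050137,
        0.00261638]), 'effort': array([-1.23555976e-03, -5.39723825e+01,  3.46998167e+01,  1.33981422e-02,
       -2.76930103e-05,  1.96772766e-05]), 'ee_pos': array([0.16044689, 0.49949648, 0.23075412]), 'tcp_rot': array([ 1.54796124e-01,  9.87946235e-01, -6.20862209e-04, -1.05548453e-04]), 'ft_force': array([ 1.47801105, -0.66331461, -0.07972524]), 'torque': array([ 0.02760515, -0.00070851,  0.07971381]), 'grip_force': 0.0, 'grip_width': 0.08548100025394753}
```

View pics/top0.png

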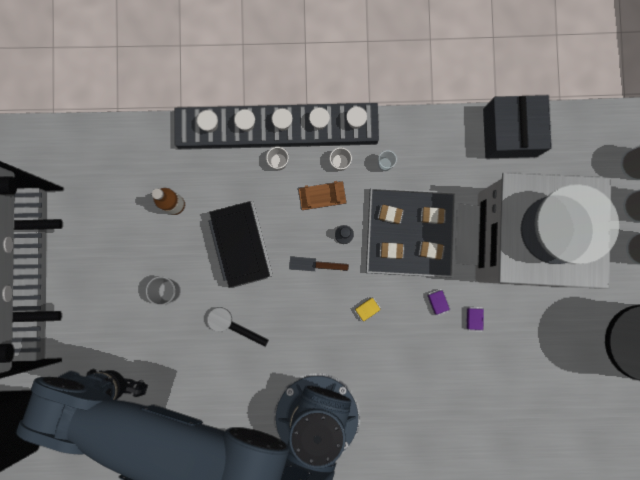

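View pics/scene0.png

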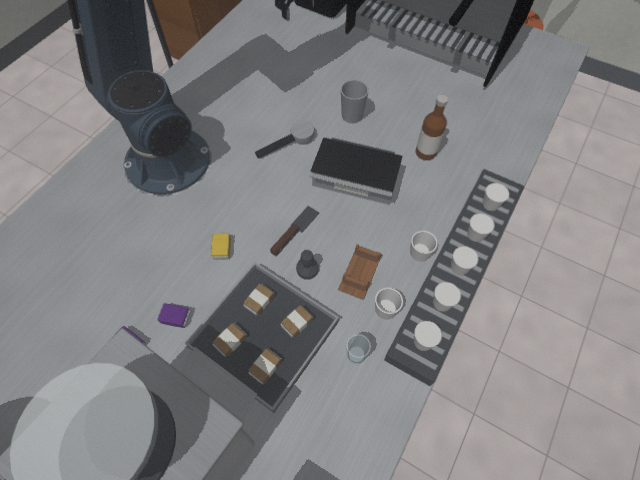

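Top view: black-lidded caddy (238,245), opener (320,265) with its blade to the left, rest (322,195), and four bricks in the tray at (390,214), (433,215), (392,250) and (431,250).
What could be taken for a brick: yellow block (367,308) and purple blocks (438,302) and (475,319). By colour I reject all three. Only the four kraft-and-white blocks in the tray are meant.

```bash
cat > m.py <<'E'
from h import *
def rect(c,mask,z):
    cs,_=cv2.findContours(mask,cv2.RETR_EXTERNAL,cv2.CHAIN_APPROX_NONE)
    k=max(cs,key=cv2.contourArea)[:,0,:]; P=ray(c,k,z)[:,:2]
    b=cv2.boxPoints(cv2.minAreaRect((P*1000).astype(np.float32)))
    e=[b[1]-b[0],b[2]-b[1]]; L=[np.linalg.norm(x) for x in e]; i=int(np.argmax(L))
    return b.mean(0).round(1), np.round([L[i],L[1-i]],1), round(float(np.degrees(np.arctan2(e[i][1],e[i][0]))%180),1)
def box(m,x0,y0,x1,y1):
    o=np.zeros_like(m); o[y0:y1,x0:x1]=m[y0:y1,x0:x1]; return o
E
python3 - <<'E'
from m import *
im=cv2.imread('pics/top0.png'); c=cal('top'); hsv=cv2.cvtColor(im,cv2.COLOR_BGR2HSV)
dark=((hsv[...,2]<45)*255).astype(np.uint8)
print('lid',rect(c,box(dark,200,195,280,295),.09))
br=(((hsv[...,0]<22)&(hsv[...,1]>90))*255).astype(np.uint8)
print('handle',rect(c,box(br,305,255,355,280),.024))
g=cv2.cvtColor(im,cv2.COLOR_BGR2GRAY)
bl=((g<110)*255).astype(np.uint8)
print('opener all',rect(c,box(bl,284,252,355,280),.012))
print('rest',rect(c,box(br,290,175,352,215),.04))
for n,b in enumerate([(372,200,410,230),(415,200,452,230),(372,236,410,266),(415,236,450,266)]):
    h=hsv[b[1]:b[3],b[0]:b[2]]
    m=((((hsv[...,1]>60)&(hsv[...,0]<25))|(g>130))*255).astype(np.uint8)
    print('brick',n,rect(c,box(m,*b),.042))
big=cv2.resize(im[180:320,200:460],None,fx=3,fy=3,interpolation=cv2.INTER_CUBIC); cv2.imwrite('pics/crop1.png',big)
E
```

```text
lid (array([517.9, 217.8], dtype=float32), array([228.6, 123.8], dtype=float32), 13.6)
handle (array([449.8, -53.7], dtype=float32), array([95. , 15.9], dtype=float32), 84.0)
opener all (array([454.4, -14.7], dtype=float32), array([180.8,  40.5], dtype=float32), 83.8)
rest (array([664.6, -30. ], dtype=float32), array([135.7,  70.4], dtype=float32), 98.1)
brick 0 (array([ 600.5, -236.2], dtype=float32), array([66.3, 47.2], dtype=float32), 75.4)
brick 1 (array([ 594.9, -352.8], dtype=float32), array([46.7, 42.1], dtype=float32), 173.4)
brick 2 (array([ 491.3, -235.9], dtype=float32), array([66.2, 45.5], dtype=float32), 85.0)
brick 3 (array([ 488.4, -354.3], dtype=float32), array([63.8, 46.7], dtype=float32), 77.9)
```

View pics/crop1.png

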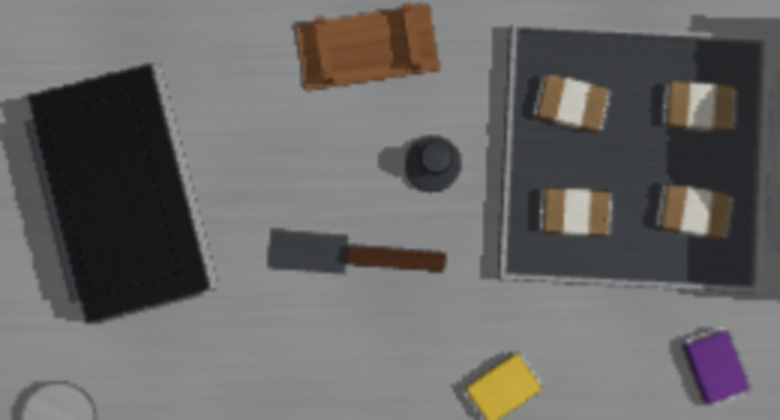

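Crop 1 confirms the opener at crop (268–445, 255), blade to the left, the tamper close by at (432,163), and four kraft bricks. The measured sizes match the given ones, except brick 1, which is half in shadow. Moving to the opener now.

Call:
play_rows:
  delta_pos:
    - [0.52, -0.93, 0]
    - [0.52, -0.93, 0]
    - [0.52, -0.93, 0]
    - [0.52, -0.93, 0]
    - [0.52, -0.93, 0]
    - [0.52, -0.93, 0]
    - [0.52, -0.93, 0]
    - [0.52, -0.93, 0]
    - [0.52, -0.93, 0]
    - [0.52, -0.93, 0]
  roll: [-0.7, -0.7, -0.7, -0.7, -0.7, -0.7, -0.7, -0.7, -0.7, -0.7]
  claw: 50
  squeeze: 100

```text
clock: 1.1
ee_pos: [0.3689, 0.1261, 0.2313]
tcp_rot: [0.602, 0.798, 0.0, -0.0]
ft_force: [0.6, 0.6, 0.2]
grip_width: 0.0497
grip_force: 0.0
```

```bash
cat >> h.py <<'E'
from scipy.spatial.transform import Rotation as Ro
def st():
    s=read_state(); y=Ro.from_quat(s['tcp_rot']).as_matrix()[:,1]; yaw=np.degrees(np.arctan2(y[1],y[0]))
    print('t',round(s['clock'],2),'tcp',(s['ee_pos']*1000).round(1),'yaw',round(yaw,2),'q',s['joint_positions'].round(2),'F',s['ft_force'].round(1),'w',round(s['grip_width']*1000,1),'gf',round(s['grip_force'],1))
    return s['ee_pos']*1000,yaw
def go(x,y,z,yaw=None):
    p,w=st(); d=np.array([x,y,z])-p; print('d/40',(d/40).round(3), 'roll/8', None if yaw is None else round(((yaw-w+90)%180-90)/8,3))
E
python3 - <<'E'
from h import *
go(453,-24,150,-6)
# rest: corners both views
c=cal('scene')
im=cv2.imread('pics/scene0.png'); cv2.imwrite('pics/crop2.png',cv2.resize(im[235:305,325:395],None,fx=8,fy=8,interpolation=cv2.INTER_CUBIC))
t=cv2.imread('pics/top0.png'); cv2.imwrite('pics/crop3.png',cv2.resize(t[172:218,290:355],None,fx=10,fy=10,interpolation=cv2.INTER_CUBIC))
E
```

```text
t 1.1 tcp [368.9 126.1 231.3] yaw 15.97 q [ 0.33  0.01 -0.29  1.28  0.    1.62] F [0.6 0.6 0.2] w 49.7 gf 0.0
d/40 [ 2.103 -3.753 -2.031] roll/8 -2.746
```

View pics/crop2.png

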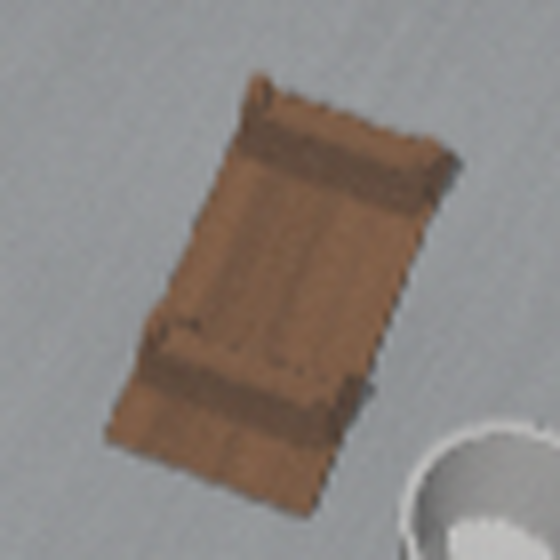

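View pics/crop3.png

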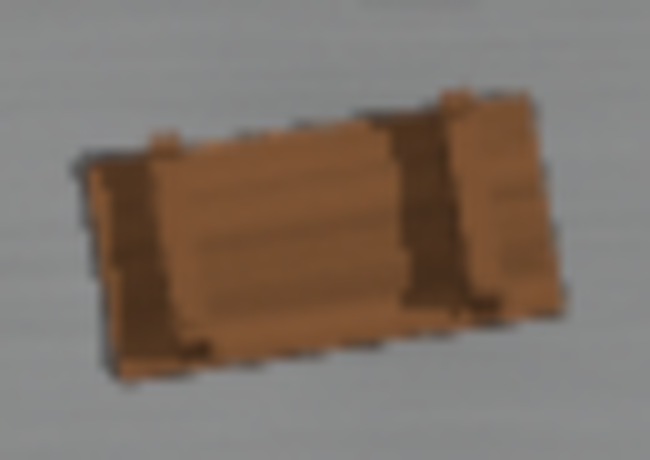

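Crop 2 shows the rest in the scene view: base corners at (107,437) and (308,515), and post lips standing at both ends. Crop 3 shows base corners (85,165), (120,378), (560,315) and (530,97) in the top view.

Call:
play_rows:
  delta_pos:
    - [0.42, -0.75, -0.2]
    - [0.42, -0.75, -0.4]
    - [0.42, -0.75, -0.47]
    - [0.42, -0.75, -0.47]
    - [0.42, -0.75, -0.47]
  roll: [-0.55, -0.55, -0.55, -0.55, -0.55]

```text
clock: 1.6
ee_pos: [0.4528, -0.0236, 0.15]
tcp_rot: [0.743, 0.669, -0.0, -0.0]
ft_force: [0.0, 0.5, 1.1]
grip_width: 0.0497
grip_force: 0.0
```

```bash
python3 - <<'E'
from h import *
c=cal('top'); k=np.array([(85,165),(120,378),(560,315),(530,97)])/10+[290,172]-.45
P=ray(c,k,.005)[:,:2]*1000; print(P.round(1).tolist(),P.mean(0))
e=(P[0]+P[1]-P[2]-P[3])/2; print(np.linalg.norm(e),np.degrees(np.arctan2(e[1],e[0])))
c=cal('scene'); k=np.array([(107,437),(308,515)])/8+[325,235]-.45
print('scene',(ray(c,k,.006)*1000).round(1).tolist())
go(453,-24,150,-6)
E
```

```text
[[693.2, 42.4], [626.6, 33.1], [642.7, -103.0], [710.9, -95.7]] [668.3449069  -30.79538892]
138.1594615781725 97.01702766604892
scene [[645.1, -106.9, 6.0], [712.7, -97.8, 6.0]]
t 1.6 tcp [452.8 -23.6 150. ] yaw -6.0 q [-0.05  0.16 -0.33  1.08  0.    1.62] F [0.  0.5 1.1] w 49.7 gf 0.0
d/40 [ 0.004 -0.009 -0.   ] roll/8 0.0
```

Call:
play_rows:
  delta_pos:
    - [0, 0, -0.7]
    - [0, 0, -0.8]
    - [0, 0, -0.8]
    - [0, 0, -0.7]
    - [0, 0, -0.4]
    - [0, 0, -0.23]
    - [0, 0, 0]
  roll: [0, 0, 0, 0, 0, 0, 0]

```text
clock: 2.3
ee_pos: [0.4517, -0.0222, 0.0048]
tcp_rot: [0.742, 0.67, -0.001, -0.001]
ft_force: [-0.1, -0.2, 0.7]
grip_width: 0.0502
grip_force: 0.0
```

Call:
play_rows:
  delta_pos:
    - [0, 0, 0]
    - [0, 0, 0]
    - [0, 0, 0]
    - [0, 0, 0]
    - [0, 0, 0]
    - [0, 0, 0]
  roll: [0, 0, 0, 0, 0, 0]
  claw: 0

```text
clock: 2.9
ee_pos: [0.4534, -0.0222, 0.007]
tcp_rot: [0.742, 0.67, 0.001, 0.001]
ft_force: [-2.0, -0.2, 7.2]
grip_width: 0.0177
grip_force: 98.7
```

Call:
play_rows:
  delta_pos:
    - [0, 0, 0.5]
    - [0, 0, 0.75]
    - [0, 0, 0.75]
    - [0, 0, 0.25]
    - [0, 0, 0]
  roll: [0, 0, 0, 0, 0]

```text
clock: 3.4
ee_pos: [0.4538, -0.0223, 0.0973]
tcp_rot: [0.742, 0.67, 0.001, 0.001]
ft_force: [-0.1, 0.0, -1.4]
grip_width: 0.0179
grip_force: 98.1
```

```bash
python3 - <<'E'
from m import *
st(); im=cap('scene','s1'); cv2.imwrite('pics/s1c.png',cv2.resize(im[120:300,220:440,::-1],None,fx=3,fy=3))
E
```

```text
t 3.4 tcp [453.8 -22.3  97.3] yaw -5.8 q [-0.05  0.21 -0.42  0.94 -0.    1.62] F [-0.1  0.  -1.4] w 17.9 gf 98.1
```

View pics/s1c.png

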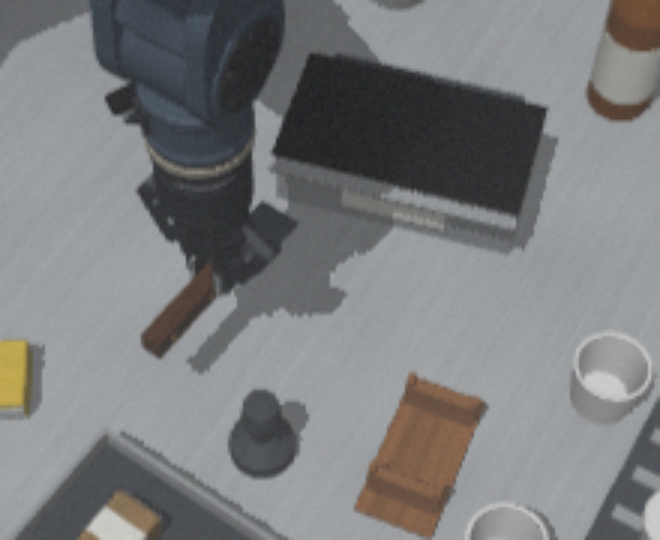

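Crop: opener held, handle end at (160,350), blade under the hand at (270,230), and the lid still shut. I'll check how high the opener sits in the grip by projecting its corners.

```bash
python3 - <<'E'
from m import *
c=cal('scene'); a=np.radians(84.2); u=np.array([np.cos(a),np.sin(a)]); v=np.array([-u[1],u[0]])
g=np.array([453.8,-22.3])
for zu in(86,90,94):
  pts=[]
  for l,w,h in[(-82,10,0),(-82,-10,0),(-82,-10,24),(-82,10,24),(98,-20,0),(98,20,0)]:
    p=g+l*u+w*v; pts.append([p[0],p[1],zu+h])
  q=(proj(c,np.array(pts)/1000)-[220,120]+.5)*3; print(zu,q.round(0).tolist())
im=cv2.imread('pics/s1.png')[225:242,262:300]; cv2.imwrite('pics/s1d.png',cv2.resize(cv2.imread('pics/s1.png')[200:245,260:325],None,fx=10,fy=10,interpolation=cv2.INTER_CUBIC))
E
```

```text
86 [[144.0, 350.0], [162.0, 362.0], [160.0, 348.0], [141.0, 336.0], [299.0, 225.0], [263.0, 203.0]]
90 [[143.0, 348.0], [162.0, 360.0], [160.0, 346.0], [141.0, 333.0], [299.0, 223.0], [263.0, 201.0]]
94 [[143.0, 345.0], [162.0, 358.0], [159.0, 343.0], [140.0, 331.0], [299.0, 220.0], [263.0, 198.0]]
```

View pics/s1d.png

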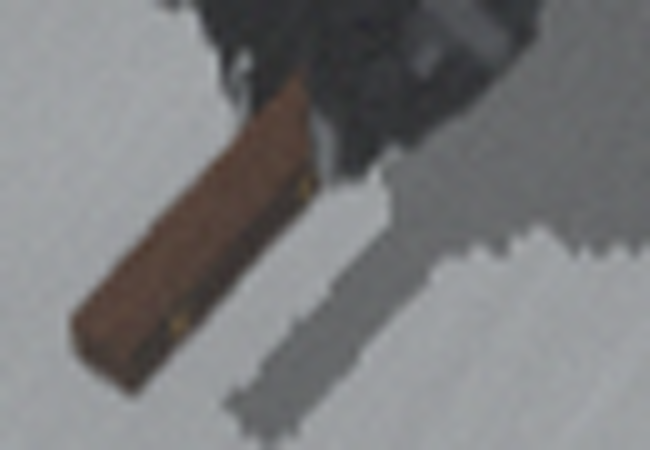

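Call:
play_rows:
  delta_pos:
    - [0, 0, 0.6]
    - [0, 0, 0.7]
    - [0.54, 0.3, 0]
    - [0.54, 0.3, 0]
    - [0.54, 0.3, 0]
    - [0.54, 0.3, 0]
    - [0.54, 0.3, 0]
    - [0, 0, -0.5]
    - [0, 0, 0]
    - [0, 0, 0]
  roll: [0, 0, 0.485, 0.485, 0.485, 0.485, 0.485, 0, 0, 0]

```text
clock: 4.45
ee_pos: [0.5592, 0.0377, 0.1262]
tcp_rot: [0.619, 0.786, -0.001, -0.001]
ft_force: [-0.7, 0.5, -0.9]
grip_width: 0.0179
grip_force: 98.2
```

```bash
python3 - <<'E'
from m import *
go(561.6,37.4,84,13.6)
im=cap('scene','s2'); cv2.imwrite('pics/s2c.png',cv2.resize(im[130:230,280:420,::-1],None,fx=5,fy=5,interpolation=cv2.INTER_CUBIC))
p,w=st(); c=cal('scene'); a=np.radians(w+90); u=np.array([np.cos(a),np.sin(a)]); v=np.array([-u[1],u[0]])
for n,pp in(('tip',[np.r_[p[:2]+98*u+s*v,p[2]-5.5] for s in(-20,20)]),('lip85',[np.r_[532.7,157.,z]+[s*np.cos(np.radians(13.6)),s*np.sin(np.radians(13.6)),0] for z in(85,90) for s in(-115,115)])):
  print(n,((proj(c,np.array(pp)/1000)-[280,130]+.5)*5).round(0).tolist())
E
```

```text
t 4.45 tcp [559.2  37.7 126.2] yaw 13.58 q [ 0.07  0.35 -0.12  1.1  -0.    1.4 ] F [-0.7  0.5 -0.9] w 17.9 gf 98.2
d/40 [ 0.059 -0.007 -1.056] roll/8 0.003
t 4.5 tcp [559.8  37.6 127.1] yaw 13.57 q [ 0.07  0.35 -0.12  1.1  -0.    1.4 ] F [ 0.1  0.2 -1.4] w 17.6 gf 98.2
tip [[381.0, 257.0], [307.0, 239.0]]
lip85 [[152.0, 205.0], [563.0, 305.0], [152.0, 199.0], [565.0, 300.0]]
```

View pics/s2c.png

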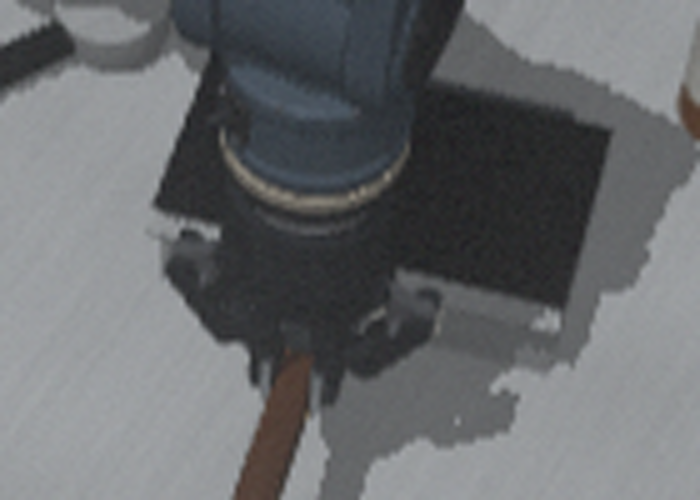

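Picture: lid front corners at (155,207) and (563,307), within about 3 px of prediction. The blade tip is hidden behind the hand. Lowering to slot height.

Call:
play_rows:
  delta_pos:
    - [0.03, 0, -0.3]
    - [0.02, 0, -0.4]
    - [0, 0, -0.3]
    - [0, 0, -0.07]
    - [0, 0, 0]
    - [0, 0, 0]
  roll: [0, 0, 0, 0, 0, 0]

```text
clock: 5.1
ee_pos: [0.5628, 0.0378, 0.0853]
tcp_rot: [0.618, 0.786, 0.0, 0.0]
ft_force: [-0.5, -0.1, 0.2]
grip_width: 0.0177
grip_force: 98.2
```

```bash
python3 - <<'E'
from m import *
im=cap('scene','s3'); go(561.6,37.4,84,13.6)
p,w=st(); c=cal('scene'); a=np.radians(w+90); u=np.array([np.cos(a),np.sin(a)]); v=np.array([-u[1],u[0]])
print([(z,proj(c,np.array([np.r_[p[:2]-82*u-s*v,p[2]-z+24*k] for k in(0,1) for s in(-10,10)])/1000).round(1).tolist()) for z in(4,6,8)])
h=cv2.cvtColor(im,cv2.COLOR_RGB2HSV); m=(((h[...,0]<22)&(h[...,1]>90))*255).astype(np.uint8); m=box(m,300,190,345,245)
cs,_=cv2.findContours(m,0,1); k=max(cs,key=cv2.contourArea)[:,0]; print(cv2.approxPolyDP(k,1.5,True)[:,0].tolist())
cv2.imwrite('pics/s3c.png',cv2.resize(im[190:250,290:370,::-1],None,fx=9,fy=9,interpolation=cv2.INTER_CUBIC))
E
```

```text
t 5.15 tcp [562.9  37.8  85.5] yaw 13.59 q [ 0.07  0.39 -0.18  1.   -0.    1.4 ] F [ 0.6 -0.1 -1.5] w 17.7 gf 98.2
d/40 [-0.034 -0.01  -0.037] roll/8 0.001
t 5.15 tcp [562.9  37.8  85.5] yaw 13.59 q [ 0.07  0.39 -0.18  1.   -0.    1.4 ] F [ 0.6 -0.1 -1.5] w 17.7 gf 98.2
[(4, [[326.1, 243.7], [333.7, 245.8], [326.3, 239.0], [334.1, 241.1]]), (6, [[326.1, 244.1], [333.7, 246.2], [326.2, 239.4], [334.0, 241.5]]), (8, [[326.1, 244.5], [333.7, 246.5], [326.2, 239.8], [334.0, 241.9]])]
[[338, 220]]
```

View pics/s3c.png

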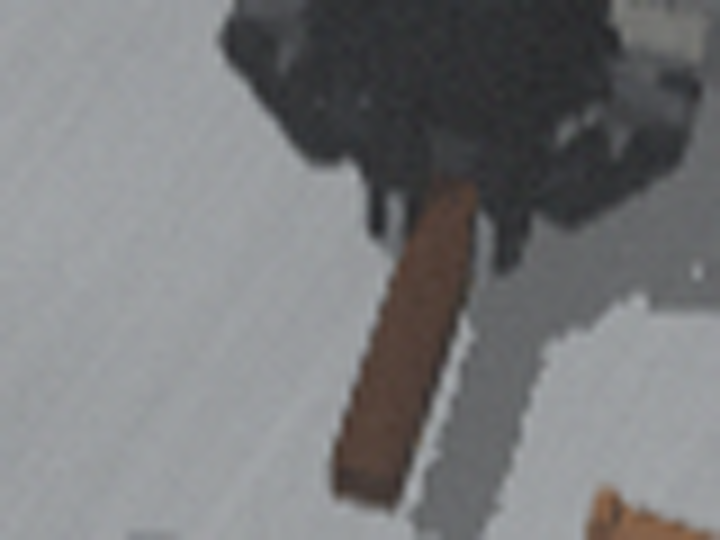

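Crop: handle end bottom corners at about (335,495) and (400,508), which puts the opener's underside about 6 mm below the TCP. Inserting slowly.

Call:
play_rows:
  delta_pos:
    - [-0.05, 0.15, -0.02]
    - [-0.05, 0.15, 0]
    - [-0.05, 0.15, 0]
    - [-0.04, 0.15, 0]
    - [-0.03, 0.13, 0]
    - [-0.03, 0.13, 0]
    - [0, 0, 0]
  roll: [0, 0, 0, 0, 0, 0, 0]

```text
clock: 5.85
ee_pos: [0.5524, 0.0729, 0.0841]
tcp_rot: [0.618, 0.786, -0.0, -0.0]
ft_force: [-0.2, 0.2, -2.2]
grip_width: 0.0183
grip_force: 66.1
```

```bash
python3 - <<'E'
from m import *
go(553.1,72.4,84.5,13.6)
E
```

```text
t 5.85 tcp [552.4  72.9  84.1] yaw 13.64 q [ 0.13  0.38 -0.2   0.99  0.    1.46] F [-0.2  0.2 -2.2] w 18.3 gf 66.1
d/40 [ 0.017 -0.013  0.01 ] roll/8 -0.005
```

Call:
play_rows:
  delta_pos:
    - [0, 0, 0]
    - [0, 0.01, 0.15]
    - [0, 0, 0.22]
    - [-0.01, 0.04, 0.28]
    - [-0.02, 0.07, 0.27]
    - [-0.02, 0.09, 0.26]
    - [0, 0, 0]
    - [0, 0, 0]
  roll: [0, 0, 0, 0, 0, 0, 0, 0]

```text
clock: 6.65
ee_pos: [0.5509, 0.0809, 0.1318]
tcp_rot: [0.618, 0.786, 0.001, 0.0]
ft_force: [0.1, -0.1, -1.2]
grip_width: 0.0174
grip_force: 102.2
```

```bash
python3 - <<'E'
from m import *
st(); im=cap('scene','s4'); cv2.imwrite('pics/s4c.png',cv2.resize(im[90:270,260:440,::-1],None,fx=3,fy=3,interpolation=cv2.INTER_CUBIC))
E
```

```text
t 6.65 tcp [550.9  80.9 131.8] yaw 13.61 q [ 0.15  0.34 -0.13  1.1   0.    1.48] F [ 0.1 -0.1 -1.2] w 17.4 gf 102.2
```

View pics/s4c.png

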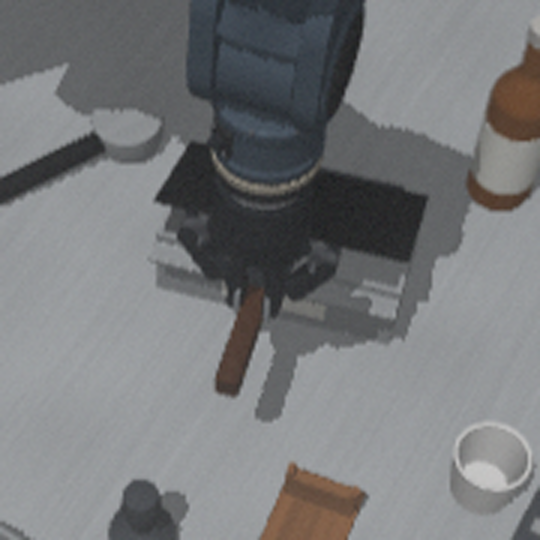

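Crop: lid raised, its front edge clear of the rim, with the opener handle level. Carrying on along the arc.

Call:
play_rows:
  delta_pos:
    - [-0.03, 0.12, 0.25]
    - [-0.035, 0.145, 0.24]
    - [-0.04, 0.165, 0.225]
    - [-0.045, 0.19, 0.2]
    - [-0.05, 0.205, 0.185]
    - [-0.053, 0.22, 0.16]
    - [-0.057, 0.235, 0.14]
    - [-0.06, 0.25, 0.115]
  roll: [0, 0, 0, 0, 0, 0, 0, 0]

```text
clock: 7.5
ee_pos: [0.5357, 0.1427, 0.1924]
tcp_rot: [0.618, 0.786, 0.0, 0.0]
ft_force: [1.3, -0.8, -0.9]
grip_width: 0.0175
grip_force: 102.3
```

Call:
play_rows:
  delta_pos:
    - [-0.062, 0.26, 0.09]
    - [-0.064, 0.265, 0.06]
    - [-0.064, 0.267, 0.03]
    - [-0.064, 0.267, 0.01]
    - [-0.064, 0.267, -0.01]
    - [-0.03, 0.13, -0.01]
    - [0, 0, 0]
    - [0, 0, 0]
  roll: [0, 0, 0, 0, 0, 0, 0, 0]

```text
clock: 8.3
ee_pos: [0.5217, 0.2002, 0.1985]
tcp_rot: [0.618, 0.786, -0.0, -0.0]
ft_force: [0.2, -0.0, -1.6]
grip_width: 0.0173
grip_force: 102.2
```

```bash
python3 - <<'E'
from m import *
st(); im=cap('scene','s5'); cap('top','t5'); cv2.imwrite('pics/s5c.png',cv2.resize(im[60:270,260:450,::-1],None,fx=3,fy=2.85,interpolation=cv2.INTER_CUBIC))
E
```

```text
t 8.3 tcp [521.7 200.2 198.5] yaw 13.61 q [0.37 0.31 0.   1.26 0.   1.7 ] F [ 0.2 -0.  -1.6] w 17.3 gf 102.2
```

View pics/s5c.png

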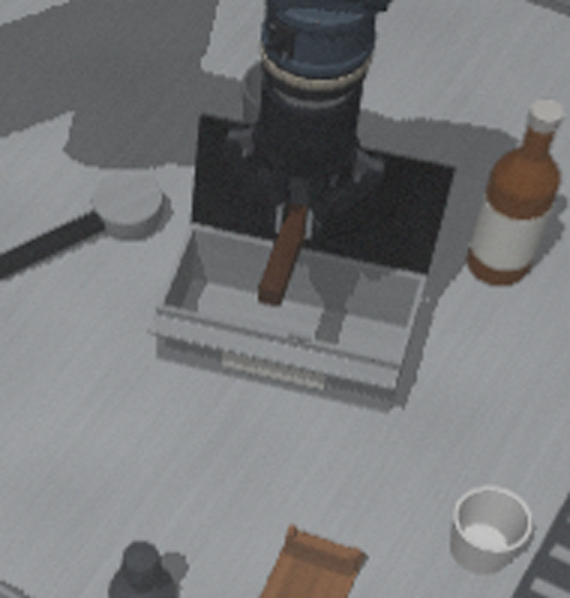

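The lid stands slightly past upright and the caddy is empty. Taking the opener to its rest.

Call:
play_rows:
  delta_pos:
    - [0.07, -0.3, 0]
    - [0.13, -0.535, 0]
    - [0.13, -0.535, 0]
    - [0.13, -0.535, 0]
    - [0.13, -0.535, 0]
    - [0.06, -0.25, 0]
    - [0.51, -0.555, -0.2]
    - [0.51, -0.555, -0.2]
    - [0.51, -0.555, -0.2]
    - [0.51, -0.555, -0.2]
  roll: [0, 0, 0, 0, 0, 0, -0.13, -0.13, -0.13, -0.13]

```text
clock: 9.4
ee_pos: [0.6301, 0.0023, 0.1665]
tcp_rot: [0.647, 0.763, 0.0, 0.0]
ft_force: [0.4, -0.4, -1.1]
grip_width: 0.0177
grip_force: 102.2
```

Call:
play_rows:
  delta_pos:
    - [0.51, -0.555, -0.4]
    - [0.51, -0.555, -0.5]
    - [0, 0, 0]
    - [0, 0, 0]
  roll: [-0.13, -0.13, 0, 0]

```text
clock: 9.8
ee_pos: [0.6697, -0.0414, 0.1297]
tcp_rot: [0.661, 0.751, -0.001, -0.001]
ft_force: [0.7, 0.9, 0.2]
grip_width: 0.0174
grip_force: 102.1
```

```bash
python3 - <<'E'
from m import *
go(670,-40,80,7.3)
im=cap('scene','s6'); t=cap('top','t6')
a=cv2.resize(im[215:325,305:415,::-1],None,fx=5,fy=5,interpolation=cv2.INTER_CUBIC); b=cv2.resize(t[170:225,290:350,::-1],None,fx=4,fy=10)
cv2.imwrite('pics/s6c.png',a)
p,w=st(); c=cal('scene'); A=np.radians(w+90); u=np.array([np.cos(A),np.sin(A)]); v=np.array([-u[1],u[0]])
P=[np.r_[p[:2]+l*u+s*v,p[2]-6+h] for l,s,h in[(-82,10,0),(-82,-10,0),(98,-20,0),(98,20,0),(-82,10,24),(-82,-10,24)]]
print(((proj(c,np.array(P)/1000)-[305,215]+.5)*5).round(0).tolist())
A=np.radians(97.3); u=np.array([np.cos(A),np.sin(A)]); v=np.array([-u[1],u[0]]); r=np.array([669,-32])
print('lips',((proj(c,np.array([np.r_[r+l*u+s*v,48] for l in(-50,50) for s in(-26,26)])/1000)-[305,215]+.5)*5).round(0).tolist())
E
```

```text
t 9.8 tcp [669.7 -41.4 129.7] yaw 7.29 q [-0.06  0.53  0.18  1.22  0.    1.38] F [0.7 0.9 0.2] w 17.4 gf 102.1
d/40 [ 0.007  0.036 -1.243] roll/8 0.002
t 9.9 tcp [669.9 -40.4 131.2] yaw 7.37 q [-0.06  0.53  0.18  1.22  0.    1.38] F [ 0.3  0.3 -1. ] w 17.4 gf 102.1
[[208.0, 324.0], [249.0, 340.0], [398.0, 40.0], [322.0, 13.0], [211.0, 302.0], [252.0, 318.0]]
lips [[298.0, 347.0], [200.0, 309.0], [366.0, 182.0], [271.0, 147.0]]
```

View pics/s6c.png

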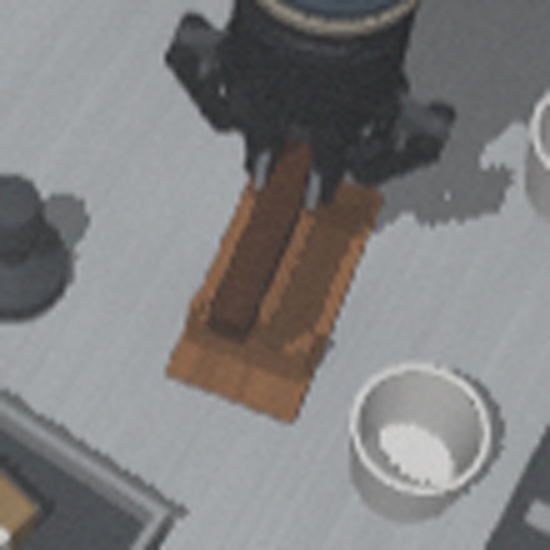

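Crop: handle end at (208,330) to (245,340) as predicted, and the rest directly below it with lips at about (195,300) and (325,340). Lowering.

Call:
play_rows:
  delta_pos:
    - [0, 0, -0.4]
    - [0, 0, -0.5]
    - [0, 0, -0.5]
    - [0, 0, -0.35]
    - [0, 0, -0.15]
    - [0, 0, -0.1]
    - [0, 0, -0.05]
    - [0, 0, 0]
    - [0, 0, 0]
  roll: [0, 0, 0, 0, 0, 0, 0, 0, 0]

```text
clock: 10.8
ee_pos: [0.6706, -0.0408, 0.0493]
tcp_rot: [0.66, 0.751, 0.0, 0.0]
ft_force: [0.8, -0.2, -0.7]
grip_width: 0.0173
grip_force: 102.1
```

```bash
python3 - <<'E'
from m import *
go(670,-40,46.5,7.3)
E
```

```text
t 10.8 tcp [670.6 -40.8  49.3] yaw 7.35 q [-0.06  0.59  0.06  1.04 -0.    1.38] F [ 0.8 -0.2 -0.7] w 17.3 gf 102.1
d/40 [-0.015  0.02  -0.07 ] roll/8 -0.006
```

Call:
play_rows:
  delta_pos:
    - [0, 0, -0.03]
    - [0, 0, -0.03]
    - [0, 0, -0.03]
    - [0, 0, 0]
    - [0, 0, 0]
  roll: [0, 0, 0, 0, 0]

```text
clock: 11.3
ee_pos: [0.6705, -0.0408, 0.047]
tcp_rot: [0.66, 0.751, 0.001, 0.001]
ft_force: [-5.1, -0.3, 12.5]
grip_width: 0.0173
grip_force: 104.2
```

Call:
play_rows:
  delta_pos:
    - [0, 0, 0.03]
    - [0, 0, 0]
    - [0, 0, 0]
    - [0, 0, 0]
    - [0, 0, 0]
  roll: [0, 0, 0, 0, 0]
  claw: 45

```text
clock: 11.8
ee_pos: [0.6701, -0.0407, 0.046]
tcp_rot: [0.66, 0.751, -0.0, -0.0]
ft_force: [-0.7, -0.5, -0.0]
grip_width: 0.045
grip_force: 0.0
```

Call:
play_rows:
  delta_pos:
    - [0, 0, 0.3]
    - [0, 0, 0.6]
    - [0, 0, 0.8]
    - [0, 0, 0.8]
    - [-0.2, -0.9, 0.5]
    - [-0.2, -0.9, 0]
    - [-0.2, -0.9, 0]
    - [-0.2, -0.9, 0]
    - [-0.2, -0.9, 0]
  roll: [0, 0, 0, 0, 0, 0, 0, 0, 0]
  claw: 70

```text
clock: 12.7
ee_pos: [0.6299, -0.2221, 0.1674]
tcp_rot: [0.66, 0.751, 0.0, 0.0]
ft_force: [-0.6, 0.4, -0.2]
grip_width: 0.0699
grip_force: 0.0
```

```bash
cat > br.py <<'E'
from m import *
def bricks(im,c,z=.042):
    g=im.mean(2); h=cv2.cvtColor(im,cv2.COLOR_RGB2HSV); w=h.astype(int)
    m=(((w[...,0]<25)&(w[...,1]>60)|(w[...,2]>115)&(w[...,1]<60))*255).astype(np.uint8)
    return m
E
python3 - <<'E'
from m import *
st(); im=cap('scene','s7'); t=cap('top','t7')
a=cv2.resize(t[170:290,285:465,::-1],None,fx=4,fy=4,interpolation=cv2.INTER_CUBIC); cv2.imwrite('pics/t7c.png',a)
hsv=cv2.cvtColor(t,cv2.COLOR_RGB2HSV); br=(((hsv[...,0]<22)&(hsv[...,1]>90)&(hsv[...,2]<75))*255).astype(np.uint8)
E
```

```text
t 12.7 tcp [ 629.9 -222.1  167.4] yaw 7.36 q [-0.34  0.51  0.24  1.3  -0.    1.1 ] F [-0.6  0.4 -0.2] w 69.9 gf 0.0
```

View pics/t7c.png

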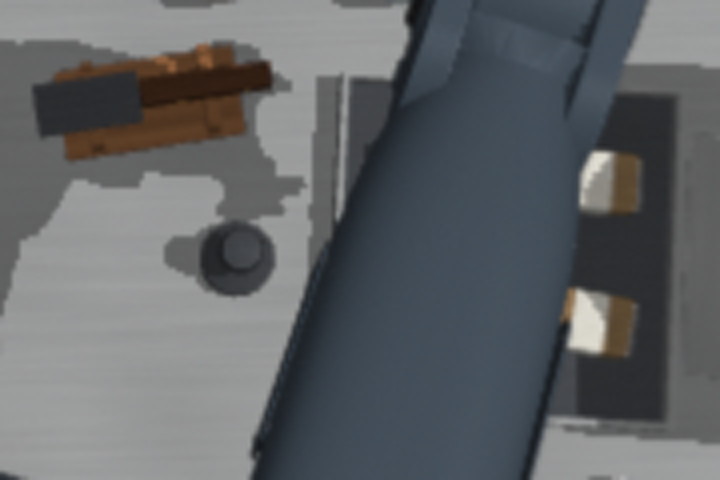

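Crop: the opener lies on the rest, blade left (88,104) and handle right (205,85). The tray is partly hidden by the arm. I'll check the opener and the bricks numerically.

```bash
cat > br.py <<'E'
from m import *
T=np.array([545,-294])  # tray centre guess
def mask(im,c):
    w=cv2.cvtColor(im,cv2.COLOR_RGB2HSV).astype(int)
    m=(((w[...,0]<25)&(w[...,1]>70)&(w[...,2]>50)|(w[...,2]>105)&((w[...,0]<30)|(w[...,2]>150)))*255).astype(np.uint8)
    q=proj(c,np.array([[T[0]+a,T[1]+b,30] for a,b in[(-112,-112),(-112,112),(112,112),(112,-112)]])/1000).astype(np.int32)
    r=np.zeros_like(m); cv2.fillPoly(r,[q],255); return m&r
def find(im,c,z=.042,amin=60):
    m=cv2.morphologyEx(mask(im,c),cv2.MORPH_CLOSE,np.ones((3,3),np.uint8)); n,l,s,_=cv2.connectedComponentsWithStats(m)
    for i in range(1,n):
        if s[i,4]>amin:
            k=((l==i)*255).astype(np.uint8); print(s[i].tolist(),*rect(c,k,z))
E
python3 - <<'E'
from br import *
for n,f in(('top','top0'),('top','t7'),('scene','scene0'),('scene','s7')):
    print(f); find(cv2.imread(f'pics/{f}.png')[...,::-1].copy(),cal(n))
t=cv2.imread('pics/t7.png'); h=cv2.cvtColor(t,cv2.COLOR_BGR2HSV); c=cal('top')
br=(((h[...,0]<22)&(h[...,1]>90)&(h[...,2]<95))*255).astype(np.uint8)
print('handle',rect(c,box(br,318,180,356,200),.064)); g=h[...,2]
bl=((g<90)&(h[...,1]<90))*255
print('blade',rect(c,box(bl.astype(np.uint8),292,185,322,207),.043))
E
```

```text
top0
[379, 205, 24, 19, 331] [ 600.8 -236.5] [65.7 47.2] 74.3
[422, 207, 23, 17, 316] [ 594.1 -363.2] [63.2 47.2] 83.6
[420, 241, 23, 19, 319] [ 488.5 -354.4] [62.8 46.3] 78.5
[380, 243, 24, 16, 330] [ 491.2 -235. ] [69.3 44.9] 84.7
t7
[430, 208, 15, 16, 198] [ 593.4 -374.3] [46.5 40.5] 172.9
[426, 242, 17, 18, 241] [ 487.1 -360.6] [50.  46.4] 78.2
scene0
[244, 284, 29, 31, 466] [ 494.1 -241.2] [68.2 47.7] 89.4
[281, 306, 31, 31, 503] [ 604.8 -241. ] [66.  47.3] 77.0
[214, 323, 31, 33, 518] [ 493.8 -358.6] [62.5 49. ] 78.5
[249, 349, 31, 34, 536] [ 598.7 -367.8] [63.  46.1] 84.5
s7
[244, 284, 29, 30, 514] [ 496.  -241.2] [69.1 50.9] 84.8
[281, 306, 31, 30, 520] [ 605.  -241.8] [66.7 47.4] 75.5
[214, 323, 31, 33, 554] [ 494.7 -359.3] [67.4 50.7] 79.5
[249, 349, 31, 33, 567] [ 599.3 -368.4] [64.9 47.7] 84.4
handle (array([673. , -69.5], dtype=float32), array([101.8,  51.4], dtype=float32), 88.5)
blade (array([664.8,  16.9], dtype=float32), array([81.6, 44.3], dtype=float32), 97.6)
```

Positions agree across both views, and the opener's origin at (671,-33) matches the rest. Going to brick 0.

Call:
play_rows:
  delta_pos:
    - [-0.23, -0.14, -0.2]
    - [-0.23, -0.14, -0.5]
    - [-0.23, -0.14, -0.5]
    - [0, 0, -0.8]
    - [0, 0, -0.8]
    - [0, 0, -0.5]
    - [0, 0, -0.3]
    - [0, 0, -0.15]
    - [0, 0, 0]
    - [0, 0, 0]
  roll: [-0.93, -0.93, -0.93, 0, 0, 0, 0, 0, 0, 0]

```text
clock: 13.8
ee_pos: [0.6034, -0.2377, 0.0174]
tcp_rot: [0.793, 0.609, 0.0, 0.001]
ft_force: [0.0, 0.5, 1.1]
grip_width: 0.07
grip_force: 0.0
```

```bash
python3 - <<'E'
from m import *
go(602.5,-238.5,16,-15)
E
```

```text
t 13.8 tcp [ 603.4 -237.7   17.4] yaw -14.96 q [-0.38  0.58 -0.05  0.94 -0.    1.46] F [0.  0.5 1.1] w 70.0 gf 0.0
d/40 [-0.022 -0.021 -0.035] roll/8 -0.005
```

Call:
play_rows:
  delta_pos:
    - [0, 0, 0]
    - [0, 0, 0]
    - [0, 0, 0]
    - [0, 0, 0]
    - [0, 0, 0.3]
    - [0, 0, 0.75]
    - [0, 0, 0.85]
    - [0, 0, 0.85]
    - [0, 0, 0.6]
    - [0, 0, 0]
  roll: [0, 0, 0, 0, 0, 0, 0, 0, 0, 0]
  claw: 30
  squeeze: 70

```text
clock: 14.8
ee_pos: [0.6044, -0.2383, 0.1551]
tcp_rot: [0.793, 0.609, 0.002, 0.003]
ft_force: [0.5, -0.4, -0.9]
grip_width: 0.0436
grip_force: 71.7
```

Call:
play_rows:
  delta_pos:
    - [-0.07, 0.5, 0]
    - [-0.07, 0.9, 0]
    - [-0.07, 0.9, 0]
    - [-0.07, 0.9, 0]
    - [-0.07, 0.9, 0]
    - [-0.07, 0.9, 0]
    - [-0.07, 0.9, 0]
    - [-0.07, 0.9, 0]
    - [-0.07, 0.9, 0]
    - [-0.07, 0.9, 0]
  roll: [0.275, 0.275, 0.275, 0.275, 0.275, 0.275, 0.275, 0.275, 0.275, 0.275]

```text
clock: 15.8
ee_pos: [0.5729, 0.1084, 0.1492]
tcp_rot: [0.661, 0.75, -0.001, -0.001]
ft_force: [1.1, 0.5, -2.1]
grip_width: 0.0435
grip_force: 71.7
```

Call:
play_rows:
  delta_pos:
    - [-0.07, 0.9, 0]
    - [-0.07, 0.9, 0]
    - [-0.07, 0.9, 0]
    - [0, 0.4, 0]
    - [0, 0, 0]
    - [0, 0, 0]
  roll: [0.275, 0.275, 0.275, 0, 0, 0]

```text
clock: 16.4
ee_pos: [0.5654, 0.2303, 0.1495]
tcp_rot: [0.618, 0.786, -0.001, -0.0]
ft_force: [-0.5, -0.0, -1.7]
grip_width: 0.0439
grip_force: 71.7
```

```bash
python3 - <<'E'
from br import *
go(566,232,15,13.6); im=cap('scene','s8'); c=cal('scene'); find(im,c)
E
```

```text
t 16.4 tcp [565.4 230.3 149.5] yaw 13.68 q [ 0.39  0.42  0.04  1.2  -0.    1.72] F [-0.5 -0.  -1.7] w 43.9 gf 71.7
d/40 [ 0.016  0.044 -3.363] roll/8 -0.01
[244, 284, 29, 30, 477] [ 495.8 -240.8] [68.2 48.8] 83.5
[214, 323, 31, 33, 530] [ 493.2 -359.5] [64.7 48.6] 80.9
[249, 349, 31, 34, 543] [ 598.9 -367.8] [63.1 46.3] 84.7
```

Call:
play_rows:
  delta_pos:
    - [0, 0, -0.5]
    - [0, 0, -0.75]
    - [0, 0, -0.75]
    - [0, 0, -0.6]
    - [0, 0, -0.4]
    - [0, 0, -0.2]
    - [0, 0, -0.15]
    - [0, 0, 0]
  roll: [0, 0, 0, 0, 0, 0, 0, 0]

```text
clock: 17.25
ee_pos: [0.5663, 0.2298, 0.0161]
tcp_rot: [0.619, 0.786, -0.0, -0.0]
ft_force: [0.1, -0.1, -0.4]
grip_width: 0.0434
grip_force: 71.7
```

Call:
play_rows:
  delta_pos:
    - [0, 0, 0]
    - [0, 0, 0]
    - [0, 0, 0]
    - [0, 0, 0.4]
    - [0, 0, 0.8]
    - [0, 0, 0.9]
    - [0, 0, 0.9]
    - [0, 0, 0.7]
    - [0, 0, 0]
  roll: [0, 0, 0, 0, 0, 0, 0, 0, 0]
  claw: 65

```text
clock: 18.15
ee_pos: [0.5686, 0.2314, 0.1701]
tcp_rot: [0.618, 0.786, 0.004, 0.002]
ft_force: [0.3, -0.5, -0.7]
grip_width: 0.0649
grip_force: 0.0
```

```bash
python3 - <<'E'
from br import *
go(596.5,-365.5,150,-6); im=cap('scene','s9'); c=cal('scene'); find(im,c)
w=cv2.cvtColor(im,cv2.COLOR_RGB2HSV).astype(int)
m=(((w[...,0]<25)&(w[...,1]>90)&(w[...,2]>50))*255).astype(np.uint8)
q=proj(c,np.array([[516.2+a*-.235+b*-.972,225.1+a*.972-b*.235,60] for a,b in[(-50,-110),(-50,110),(50,110),(50,-110)]])/1000).astype(np.int32)
r=np.zeros_like(m); cv2.fillPoly(r,[q],255); print('caddy',cv2.countNonZero(m&r)); 
ys,xs=np.nonzero(m&r); print(ray(c,[[xs.mean(),ys.mean()]],.035)*1000 if len(xs) else '')
E
```

```text
t 18.15 tcp [568.6 231.4 170.1] yaw 13.64 q [ 0.39  0.41  0.08  1.23 -0.    1.72] F [ 0.3 -0.5 -0.7] w 64.9 gf 0.0
d/40 [  0.697 -14.923  -0.501] roll/8 -2.455
[244, 284, 29, 30, 479] [ 495.  -240.8] [68.5 48.8] 85.6
[214, 323, 31, 33, 508] [ 493.6 -358.8] [62.8 48.5] 79.5
[249, 349, 31, 33, 532] [ 598.8 -367.7] [62.9 46.2] 84.7
caddy 23
[[566.1662039 251.9618604  35.       ]]
```

Call:
play_rows:
  delta_pos:
    - [0.044, -0.6, 0]
    - [0.044, -0.95, 0]
    - [0.044, -0.95, 0]
    - [0.044, -0.95, 0]
    - [0.044, -0.95, 0]
    - [0.044, -0.95, 0]
    - [0.044, -0.95, 0]
    - [0.044, -0.95, 0]
    - [0.044, -0.95, 0]
    - [0.044, -0.95, 0]
  roll: [-0.155, -0.155, -0.155, -0.155, -0.155, -0.155, -0.155, -0.155, -0.155, -0.155]

```text
clock: 19.2
ee_pos: [0.5833, -0.1371, 0.1636]
tcp_rot: [0.7, 0.714, -0.0, -0.0]
ft_force: [-0.0, 0.3, -1.3]
grip_width: 0.0649
grip_force: 0.0
```

Call:
play_rows:
  delta_pos:
    - [0.044, -0.95, 0]
    - [0.044, -0.95, 0]
    - [0.044, -0.95, 0]
    - [0.044, -0.95, 0]
    - [0.044, -0.95, 0]
    - [0.044, -0.95, 0]
    - [0, -0.08, -0.5]
    - [0, 0, -0.8]
    - [0, 0, -0.4]
    - [0, 0, 0]
  roll: [-0.155, -0.155, -0.155, -0.155, -0.155, -0.155, 0, 0, 0, 0]

```text
clock: 20.2
ee_pos: [0.5924, -0.3658, 0.0926]
tcp_rot: [0.744, 0.668, -0.001, -0.003]
ft_force: [0.6, 0.1, 0.5]
grip_width: 0.0651
grip_force: 0.0
```

```bash
python3 - <<'E'
from br import *
go(596.5,-365.5,16,-6); im=cap('scene','s10'); c=cal('scene'); find(im,c)
E
```

```text
t 20.2 tcp [ 592.4 -365.8   92.6] yaw -6.22 q [-0.55  0.6   0.21  1.18 -0.    1.13] F [0.6 0.1 0.5] w 65.1 gf 0.0
d/40 [ 0.102  0.008 -1.916] roll/8 0.028
[213, 334, 23, 22, 215] [ 489.7 -376.5] [50. 28.] 171.4
[249, 359, 25, 24, 286] [ 597.9 -382.4] [47.1 38.7] 175.0
```

Call:
play_rows:
  delta_pos:
    - [0.08, 0, -0.4]
    - [0.01, 0, -0.7]
    - [0, 0, -0.5]
    - [0, 0, -0.22]
    - [0, 0, -0.08]
    - [0, 0, 0]
    - [0, 0, 0]
  roll: [0.02, 0, 0, 0, 0, 0, 0]

```text
clock: 20.95
ee_pos: [0.5988, -0.3672, 0.0217]
tcp_rot: [0.743, 0.669, 0.0, 0.001]
ft_force: [0.3, 0.4, -0.3]
grip_width: 0.0652
grip_force: 0.0
```

Call:
play_rows:
  delta_pos:
    - [0, 0, 0]
    - [0, 0, 0]
    - [0, 0, 0]
    - [0, 0, 0]
    - [0, 0, 0.3]
    - [0, 0, 0.75]
    - [0, 0, 0.85]
    - [0, 0, 0.85]
    - [0, 0, 0.6]
    - [0, 0, 0]
  roll: [0, 0, 0, 0, 0, 0, 0, 0, 0, 0]
  claw: 30

```text
clock: 21.95
ee_pos: [0.5995, -0.3677, 0.1594]
tcp_rot: [0.743, 0.669, 0.001, 0.003]
ft_force: [0.3, -0.5, -0.3]
grip_width: 0.0436
grip_force: 72.3
```

```bash
python3 - <<'E'
from br import *
go(468.8,208.5,150,13.6)
E
```

```text
t 21.95 tcp [ 599.5 -367.7  159.4] yaw -6.05 q [-0.55  0.57  0.33  1.32 -0.    1.13] F [ 0.3 -0.5 -0.3] w 43.6 gf 72.3
d/40 [-3.269 14.406 -0.234] roll/8 2.456
```

Call:
play_rows:
  delta_pos:
    - [-0.2, 0.5, 0]
    - [-0.2, 0.93, 0]
    - [-0.2, 0.93, 0]
    - [-0.2, 0.93, 0]
    - [-0.2, 0.93, 0]
    - [-0.2, 0.93, 0]
    - [-0.2, 0.93, 0]
    - [-0.2, 0.93, 0]
    - [-0.2, 0.93, 0]
    - [-0.2, 0.93, 0]
  roll: [0.154, 0.154, 0.154, 0.154, 0.154, 0.154, 0.154, 0.154, 0.154, 0.154]

```text
clock: 22.95
ee_pos: [0.5169, -0.0106, 0.1538]
tcp_rot: [0.667, 0.745, -0.0, -0.0]
ft_force: [0.4, 0.6, -0.7]
grip_width: 0.0437
grip_force: 72.2
```

Call:
play_rows:
  delta_pos:
    - [-0.2, 0.93, 0]
    - [-0.2, 0.93, 0]
    - [-0.2, 0.93, 0]
    - [-0.2, 0.93, 0]
    - [-0.2, 0.93, 0]
    - [-0.2, 0.8, 0]
    - [0, 0, 0]
    - [0, 0, 0]
  roll: [0.154, 0.154, 0.154, 0.154, 0.154, 0.154, 0, 0]

```text
clock: 23.75
ee_pos: [0.4693, 0.2064, 0.1538]
tcp_rot: [0.617, 0.787, -0.001, -0.0]
ft_force: [-0.4, -0.7, -0.7]
grip_width: 0.0434
grip_force: 72.2
```

```bash
python3 - <<'E'
from br import *
go(468.8,208.5,18,13.6); im=cap('scene','s11'); c=cal('scene'); find(im,c)
E
```

```text
t 23.75 tcp [469.3 206.4 153.8] yaw 13.76 q [ 0.41  0.26 -0.19  1.12 -0.    1.75] F [-0.4 -0.7 -0.7] w 43.4 gf 72.2
d/40 [-0.012  0.053 -3.395] roll/8 -0.02
[244, 284, 29, 30, 479] [ 495.1 -240.7] [68.2 48.9] 84.8
[214, 323, 31, 32, 530] [ 493.8 -358.5] [62.4 49.1] 78.5
```

Call:
play_rows:
  delta_pos:
    - [0, 0, -0.5]
    - [0, 0, -0.75]
    - [0, 0, -0.75]
    - [0, 0, -0.6]
    - [0, 0, -0.4]
    - [0, 0, -0.2]
    - [0, 0, -0.15]
    - [0, 0, 0]
  roll: [0, 0, 0, 0, 0, 0, 0, 0]

```text
clock: 24.6
ee_pos: [0.4701, 0.2055, 0.0201]
tcp_rot: [0.618, 0.786, -0.0, -0.0]
ft_force: [-0.5, 1.2, -1.1]
grip_width: 0.043
grip_force: 72.2
```

Call:
play_rows:
  delta_pos:
    - [0, 0, 0]
    - [0, 0, 0]
    - [0, 0, 0]
    - [0, 0, 0.4]
    - [0, 0, 0.8]
    - [0, 0, 0.9]
    - [0, 0, 0.9]
    - [0, 0, 0.4]
    - [0, 0, 0]
  roll: [0, 0, 0, 0, 0, 0, 0, 0, 0]
  claw: 65

```text
clock: 25.5
ee_pos: [0.4718, 0.2068, 0.1599]
tcp_rot: [0.618, 0.786, 0.003, 0.002]
ft_force: [0.2, 0.4, -0.3]
grip_width: 0.0651
grip_force: 0.0
```

```bash
python3 - <<'E'
from br import *
go(493,-238,150,-5); im=cap('scene','s12'); c=cal('scene'); find(im,c)
E
```

```text
t 25.5 tcp [471.8 206.8 159.9] yaw 13.67 q [ 0.41  0.25 -0.18  1.13 -0.    1.75] F [ 0.2  0.4 -0.3] w 65.1 gf 0.0
d/40 [  0.53  -11.121  -0.248] roll/8 -2.333
[244, 284, 29, 30, 472] [ 494.7 -240.6] [68.2 47.1] 86.4
[214, 323, 31, 32, 532] [ 493.7 -358.7] [62.3 49.2] 78.5
```

Call:
play_rows:
  delta_pos:
    - [0.044, -0.6, 0]
    - [0.044, -0.95, 0]
    - [0.044, -0.95, 0]
    - [0.044, -0.95, 0]
    - [0.044, -0.95, 0]
    - [0.044, -0.95, 0]
    - [0.044, -0.95, 0]
    - [0.044, -0.95, 0]
    - [0.044, -0.95, 0]
    - [0.044, -0.95, 0]
  roll: [-0.19, -0.19, -0.19, -0.19, -0.19, -0.19, -0.19, -0.19, -0.19, -0.19]

```text
clock: 26.55
ee_pos: [0.4868, -0.1614, 0.1553]
tcp_rot: [0.717, 0.697, -0.0, -0.001]
ft_force: [0.7, 0.5, 0.3]
grip_width: 0.0646
grip_force: 0.0
```

Call:
play_rows:
  delta_pos:
    - [0.04, -0.95, 0]
    - [0.04, -0.95, 0]
    - [0, -0.1, -0.5]
    - [0, 0, -0.8]
    - [0, 0, -0.7]
    - [0, 0, -0.3]
    - [0, 0, 0]
    - [0, 0, 0]
  roll: [-0.19, -0.24, 0, 0, 0, 0, 0, 0]

```text
clock: 27.35
ee_pos: [0.4911, -0.24, 0.0648]
tcp_rot: [0.737, 0.676, 0.0, 0.0]
ft_force: [-0.2, 0.3, 1.2]
grip_width: 0.0651
grip_force: 0.0
```

```bash
python3 - <<'E'
from br import *
go(493,-238,19,-5)
E
```

```text
t 27.35 tcp [ 491.1 -240.    64.8] yaw -4.96 q [-0.45  0.38 -0.26  0.93 -0.    1.2 ] F [-0.2  0.3  1.2] w 65.1 gf 0.0
d/40 [ 0.048  0.049 -1.145] roll/8 -0.005
```

Call:
play_rows:
  delta_pos:
    - [0.05, 0.04, -0.4]
    - [0, 0, -0.4]
    - [0, 0, -0.25]
    - [0, 0, -0.1]
    - [0, 0, 0]
    - [0, 0, 0]
  roll: [0, 0, 0, 0, 0, 0]

```text
clock: 27.95
ee_pos: [0.4933, -0.2386, 0.019]
tcp_rot: [0.737, 0.676, 0.0, 0.0]
ft_force: [-0.3, -0.3, 0.7]
grip_width: 0.0647
grip_force: 0.0
```

Call:
play_rows:
  delta_pos:
    - [0, 0, 0]
    - [0, 0, 0]
    - [0, 0, 0]
    - [0, 0, 0]
    - [0, 0, 0.3]
    - [0, 0, 0.75]
    - [0, 0, 0.85]
    - [0, 0, 0.85]
    - [0, 0, 0.8]
    - [0, 0, 0]
  roll: [0, 0, 0, 0, 0, 0, 0, 0, 0, 0]
  claw: 30

```text
clock: 28.95
ee_pos: [0.4948, -0.2394, 0.1655]
tcp_rot: [0.737, 0.676, 0.001, 0.004]
ft_force: [1.2, 0.9, -0.9]
grip_width: 0.0434
grip_force: 71.6
```

```bash
python3 - <<'E'
from br import *
go(566,232,160,13.6)
E
```

```text
t 28.95 tcp [ 494.8 -239.4  165.5] yaw -4.98 q [-0.45  0.3  -0.09  1.17 -0.    1.21] F [ 1.2  0.9 -0.9] w 43.4 gf 71.6
d/40 [ 1.779 11.784 -0.137] roll/8 2.322
```

Call:
play_rows:
  delta_pos:
    - [0.137, 0.6, 0]
    - [0.137, 0.93, 0]
    - [0.137, 0.93, 0]
    - [0.137, 0.93, 0]
    - [0.137, 0.93, 0]
    - [0.137, 0.93, 0]
    - [0.137, 0.93, 0]
    - [0.137, 0.93, 0]
    - [0.137, 0.93, 0]
    - [0.137, 0.93, 0]
  roll: [0.18, 0.18, 0.18, 0.18, 0.18, 0.18, 0.18, 0.18, 0.18, 0.18]

```text
clock: 29.95
ee_pos: [0.5472, 0.1219, 0.1602]
tcp_rot: [0.646, 0.763, -0.0, -0.0]
ft_force: [0.4, -0.2, -1.6]
grip_width: 0.0439
grip_force: 71.5
```

Call:
play_rows:
  delta_pos:
    - [0.137, 0.93, 0]
    - [0.137, 0.93, 0]
    - [0.137, 0.93, 0]
    - [0, 0, -0.4]
    - [0, 0, -0.6]
    - [0, 0, -0.5]
    - [0, 0, 0]
    - [0, 0, 0]
  roll: [0.18, 0.18, 0.16, 0, 0, 0, 0, 0]

```text
clock: 30.75
ee_pos: [0.5637, 0.2319, 0.1004]
tcp_rot: [0.619, 0.786, -0.0, -0.0]
ft_force: [0.4, -0.6, -0.1]
grip_width: 0.0438
grip_force: 71.5
```

```bash
python3 - <<'E'
from br import *
go(566,231,45,13.6); im=cap('scene','s13'); find(im,cal('scene'))
E
```

```text
t 30.75 tcp [563.7 231.9 100.4] yaw 13.58 q [ 0.39  0.45 -0.04  1.08  0.    1.72] F [ 0.4 -0.6 -0.1] w 43.8 gf 71.5
d/40 [ 0.057 -0.022 -1.384] roll/8 0.002
[214, 323, 31, 33, 516] [ 493.8 -358.5] [62.6 49. ] 78.5
```

Call:
play_rows:
  delta_pos:
    - [0.05, 0, -0.5]
    - [0, 0, -0.4]
    - [0, 0, -0.25]
    - [0, 0, -0.15]
    - [0, 0, -0.05]
    - [0, 0, 0]
  roll: [0, 0, 0, 0, 0, 0]

```text
clock: 31.4
ee_pos: [0.5663, 0.2321, 0.0467]
tcp_rot: [0.619, 0.786, 0.0, 0.0]
ft_force: [0.1, 0.3, -1.4]
grip_width: 0.0437
grip_force: 71.5
```

Call:
play_rows:
  delta_pos:
    - [0, 0, 0]
    - [0, 0, 0]
    - [0, 0, 0]
    - [0, 0, 0.4]
    - [0, 0, 0.8]
    - [0, 0, 0.9]
    - [0, 0, 0.7]
    - [0, 0, 0]
  roll: [0, 0, 0, 0, 0, 0, 0, 0]
  claw: 65

```text
clock: 32.2
ee_pos: [0.5681, 0.2329, 0.1629]
tcp_rot: [0.619, 0.786, 0.003, 0.002]
ft_force: [0.2, 0.1, 0.2]
grip_width: 0.0652
grip_force: 0.0
```

```bash
python3 - <<'E'
from br import *
go(491,-356.5,150,-11.5); im=cap('scene','s14'); find(im,cal('scene'))
E
```

```text
t 32.2 tcp [568.1 232.9 162.9] yaw 13.58 q [0.39 0.41 0.07 1.22 0.   1.72] F [0.2 0.1 0.2] w 65.2 gf 0.0
d/40 [ -1.927 -14.735  -0.322] roll/8 -3.135
[213, 323, 32, 32, 525] [ 493.5 -360. ] [65.1 49.1] 78.5
```

Call:
play_rows:
  delta_pos:
    - [-0.12, -0.6, 0]
    - [-0.12, -0.94, 0]
    - [-0.12, -0.94, 0]
    - [-0.12, -0.94, 0]
    - [-0.12, -0.94, 0]
    - [-0.12, -0.94, 0]
    - [-0.12, -0.94, 0]
    - [-0.12, -0.94, 0]
    - [-0.12, -0.94, 0]
    - [-0.12, -0.94, 0]
  roll: [-0.196, -0.196, -0.196, -0.196, -0.196, -0.196, -0.196, -0.196, -0.196, -0.196]

```text
clock: 33.25
ee_pos: [0.517, -0.1317, 0.1571]
tcp_rot: [0.72, 0.694, -0.0, -0.001]
ft_force: [1.0, 1.2, 1.2]
grip_width: 0.0647
grip_force: 0.0
```

Call:
play_rows:
  delta_pos:
    - [-0.12, -0.94, 0]
    - [-0.12, -0.94, 0]
    - [-0.12, -0.94, 0]
    - [-0.12, -0.94, 0]
    - [-0.12, -0.94, 0]
    - [-0.12, -0.94, 0]
    - [0, 0, -0.6]
    - [0, 0, -0.8]
    - [0, 0, -0.6]
    - [0, 0, 0]
  roll: [-0.196, -0.196, -0.196, -0.196, -0.196, -0.196, 0, 0, 0, 0]

```text
clock: 34.25
ee_pos: [0.4866, -0.3543, 0.0739]
tcp_rot: [0.775, 0.633, -0.001, -0.004]
ft_force: [-0.7, 0.4, 0.9]
grip_width: 0.0649
grip_force: 0.0
```

```bash
python3 - <<'E'
from br import *
go(491,-357,19,-11.5);im=cap('scene','s15'); find(im,cal('scene'))
E
```

```text
t 34.25 tcp [ 486.6 -354.3   73.9] yaw -11.53 q [-0.63  0.46 -0.09  1.02 -0.    1.14] F [-0.7  0.4  0.9] w 64.9 gf 0.0
d/40 [ 0.11  -0.067 -1.373] roll/8 0.003
[214, 334, 24, 22, 254] [ 491.4 -374.4] [50.4 32.8] 167.4
```

Call:
play_rows:
  delta_pos:
    - [0.08, -0.06, -0.4]
    - [0, 0, -0.45]
    - [0, 0, -0.3]
    - [0, 0, -0.12]
    - [0, 0, 0]
    - [0, 0, 0]
  roll: [0, 0, 0, 0, 0, 0]

```text
clock: 34.9
ee_pos: [0.4928, -0.3586, 0.0283]
tcp_rot: [0.774, 0.633, 0.0, 0.0]
ft_force: [-0.0, 0.4, 0.6]
grip_width: 0.0653
grip_force: 0.0
```

Call:
play_rows:
  delta_pos:
    - [0, 0, 0]
    - [0, 0, 0]
    - [0, 0, 0]
    - [0, 0, 0]
    - [0, 0, 0.3]
    - [0, 0, 0.75]
    - [0, 0, 0.85]
    - [0, 0, 0.85]
    - [0, 0, 0.8]
    - [0, 0, 0]
  roll: [0, 0, 0, 0, 0, 0, 0, 0, 0, 0]
  claw: 30

```text
clock: 35.9
ee_pos: [0.4943, -0.3597, 0.1752]
tcp_rot: [0.774, 0.633, 0.001, 0.004]
ft_force: [0.5, -1.0, -1.3]
grip_width: 0.0431
grip_force: 71.4
```

```bash
python3 - <<'E'
from br import *
go(469.5,207.5,160,13.6)
E
```

```text
t 35.9 tcp [ 494.3 -359.7  175.2] yaw -11.5 q [-0.63  0.4   0.08  1.24 -0.    1.14] F [ 0.5 -1.  -1.3] w 43.1 gf 71.4
d/40 [-0.619 14.18  -0.379] roll/8 3.138
```

Call:
play_rows:
  delta_pos:
    - [-0.04, 0.5, 0]
    - [-0.04, 0.92, 0]
    - [-0.04, 0.92, 0]
    - [-0.04, 0.92, 0]
    - [-0.04, 0.92, 0]
    - [-0.04, 0.92, 0]
    - [-0.04, 0.92, 0]
    - [-0.04, 0.92, 0]
    - [-0.04, 0.92, 0]
    - [-0.04, 0.92, 0]
  roll: [0.196, 0.196, 0.196, 0.196, 0.196, 0.196, 0.196, 0.196, 0.196, 0.196]

```text
clock: 36.9
ee_pos: [0.4758, -0.0057, 0.1695]
tcp_rot: [0.68, 0.733, -0.0, -0.0]
ft_force: [0.5, -0.4, -1.3]
grip_width: 0.0431
grip_force: 71.3
```

Call:
play_rows:
  delta_pos:
    - [-0.04, 0.92, 0]
    - [-0.04, 0.92, 0]
    - [-0.04, 0.92, 0]
    - [-0.04, 0.92, 0]
    - [-0.04, 0.92, 0]
    - [-0.04, 0.8, 0]
    - [0, 0, -0.5]
    - [0, 0, -0.6]
    - [0, 0, -0.4]
    - [0, 0, 0]
  roll: [0.196, 0.196, 0.196, 0.196, 0.196, 0.196, 0, 0, 0, 0]

```text
clock: 37.9
ee_pos: [0.4651, 0.2083, 0.1075]
tcp_rot: [0.618, 0.786, -0.002, -0.001]
ft_force: [-0.6, -0.1, -0.3]
grip_width: 0.0428
grip_force: 71.3
```

```bash
python3 - <<'E'
from br import *
go(469.5,207.5,54,13.6);im=cap('scene','s16'); find(im,cal('scene'))
E
```

```text
t 37.9 tcp [465.1 208.3 107.5] yaw 13.6 q [ 0.42  0.29 -0.27  1.01  0.    1.75] F [-0.6 -0.1 -0.3] w 42.8 gf 71.3
d/40 [ 0.11  -0.019 -1.337] roll/8 -0.001
```

Call:
play_rows:
  delta_pos:
    - [0.09, 0, -0.4]
    - [0, 0, -0.4]
    - [0, 0, -0.25]
    - [0, 0, -0.15]
    - [0, 0, -0.1]
    - [0, 0, 0]
  roll: [0, 0, 0, 0, 0, 0]

```text
clock: 38.55
ee_pos: [0.4704, 0.2088, 0.0575]
tcp_rot: [0.619, 0.786, -0.0, -0.0]
ft_force: [-0.4, 0.6, -0.0]
grip_width: 0.0432
grip_force: 71.4
```

Call:
play_rows:
  delta_pos:
    - [0, 0, 0]
    - [0, 0, 0]
    - [0, 0, 0]
    - [0, 0, 0.4]
    - [0, 0, 0.8]
    - [0, 0, 0.9]
    - [0, 0, 0.7]
    - [0, -0.5, 0.3]
    - [0, -0.9, 0.2]
    - [0, -0.9, 0]
  roll: [0, 0, 0, 0, 0, 0, 0, 0, 0, 0]
  claw: 65

```text
clock: 39.55
ee_pos: [0.471, 0.1164, 0.191]
tcp_rot: [0.618, 0.786, 0.001, 0.001]
ft_force: [0.4, -0.1, -0.2]
grip_width: 0.0649
grip_force: 0.0
```

Call:
play_rows:
  delta_pos:
    - [0, -0.9, 0.3]
    - [0, -0.9, 0.3]
    - [0, -0.9, 0.3]
    - [0, -0.9, 0]
    - [0, 0, 0]
  roll: [0, 0, 0, 0, 0]
  claw: 0

```text
clock: 40.05
ee_pos: [0.4705, -0.0304, 0.2262]
tcp_rot: [0.62, 0.785, -0.0, 0.001]
ft_force: [0.3, 0.1, 0.0]
grip_width: -0.0
grip_force: 0.0
```

```bash
python3 - <<'E'
from br import *
st();im=cap('scene','s17'); c=cal('scene'); find(im,c); t=cap('top','t17')
a=cv2.resize(im[80:230,290:430,::-1],(400,430),interpolation=cv2.INTER_CUBIC); b=cv2.resize(t[180:310,190:300,::-1],(364,430),interpolation=cv2.INTER_CUBIC)
cv2.imwrite('pics/f17.png',np.hstack([a,b]))
E
```

```text
t 40.05 tcp [470.5 -30.4 226.2] yaw 13.37 q [-0.06  0.15 -0.14  1.28 -0.    1.27] F [0.3 0.1 0. ] w -0.0 gf 0.0
```

View pics/f17.png

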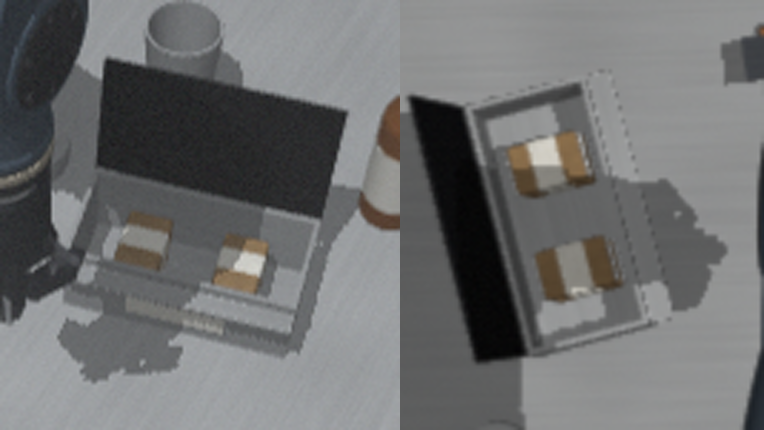

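Left half (scene view): two stacks of two bricks at (145,240) and (240,263), lid leaning back. Right half (top view): the same stacks at (550,165) and (578,268). The tray is empty. Now I'll go behind the lid with closed fingers and push it shut.

Call:
play_rows:
  delta_pos:
    - [0, 0.4, 0.7]
    - [0.06, 0.95, 0]
    - [0.06, 0.95, 0]
    - [0.06, 0.95, 0]
    - [0.06, 0.95, 0]
    - [0.06, 0.95, 0]
    - [0.06, 0.95, 0]
    - [0.06, 0.95, 0]
    - [0.06, 0.95, 0]
    - [0.06, 0.85, 0]
  roll: [0, 0, 0, 0, 0, 0, 0, 0, 0, 0]

```text
clock: 41.15
ee_pos: [0.4908, 0.3301, 0.2533]
tcp_rot: [0.618, 0.786, -0.0, -0.0]
ft_force: [0.5, -0.8, 0.7]
grip_width: 0.0001
grip_force: 0.0
```

Call:
play_rows:
  delta_pos:
    - [0, 0, 0]
    - [0, 0, 0]
  roll: [0, 0]

```text
clock: 41.35
ee_pos: [0.4909, 0.3283, 0.2528]
tcp_rot: [0.617, 0.787, -0.001, -0.0]
ft_force: [0.0, 0.2, 0.2]
grip_width: -0.0002
grip_force: 0.0
```

```bash
python3 - <<'E'
from br import *
go(492.2,324.2,180,13.6)
u=np.array([-.235,.972]);o=np.array([516.2,225.1])
# path of TCP
prev=None
p=np.array([98,180.])
for th in np.arange(1.75,-0.01,-.125):
    d=95; x=55-d*np.cos(th)+5*np.sin(th)+11; z=85+d*np.sin(th)+5*np.cos(th)
    q=np.array([x,z]); dd=q-p; p=q
    print(round(th,2),q.round(0),'cmd',np.r_[dd[0]*u,dd[1]].__truediv__(40).round(2))
E
```

```text
t 41.35 tcp [490.9 328.3 252.8] yaw 13.76 q [0.59 0.35 0.2  1.42 0.   1.92] F [0.  0.2 0.2] w -0.2 gf 0.0
d/40 [ 0.033 -0.101 -1.821] roll/8 -0.02
1.75 [ 88. 178.] cmd [ 0.06 -0.25 -0.06]
1.62 [ 76. 180.] cmd [ 0.07 -0.28  0.05]
1.5 [ 64. 180.] cmd [ 0.07 -0.29  0.01]
1.38 [ 52. 179.] cmd [ 0.07 -0.29 -0.02]
1.25 [ 41. 177.] cmd [ 0.07 -0.28 -0.06]
1.12 [ 30. 173.] cmd [ 0.07 -0.27 -0.1 ]
1.0 [ 19. 168.] cmd [ 0.06 -0.26 -0.13]
0.88 [  9. 161.] cmd [ 0.06 -0.24 -0.16]
0.75 [ -0. 153.] cmd [ 0.05 -0.22 -0.19]
0.62 [ -8. 145.] cmd [ 0.05 -0.19 -0.22]
0.5 [-15. 135.] cmd [ 0.04 -0.17 -0.24]
0.38 [-21. 124.] cmd [ 0.03 -0.14 -0.26]
0.25 [-25. 113.] cmd [ 0.02 -0.1  -0.28]
0.12 [-28. 102.] cmd [ 0.02 -0.07 -0.29]
0.0 [-29.  90.] cmd [ 0.01 -0.03 -0.3 ]
```

Call:
play_rows:
  delta_pos:
    - [0, 0, -0.5]
    - [0, 0, -0.7]
    - [0, 0, -0.5]
    - [0, 0, -0.12]
    - [0.03, -0.1, 0]
    - [0.06, -0.25, 0]
    - [0.07, -0.28, 0]
  roll: [0, 0, 0, 0, 0, 0, 0]

```text
clock: 42.05
ee_pos: [0.4991, 0.3012, 0.182]
tcp_rot: [0.618, 0.786, 0.001, 0.0]
ft_force: [-0.5, 1.3, 2.0]
grip_width: 0.0002
grip_force: 0.6
```

Call:
play_rows:
  delta_pos:
    - [0.07, -0.29, 0.01]
    - [0.07, -0.29, -0.02]
    - [0.07, -0.28, -0.06]
    - [0.07, -0.27, -0.1]
    - [0.06, -0.26, -0.13]
  roll: [0, 0, 0, 0, 0]

```text
clock: 42.55
ee_pos: [0.5124, 0.245, 0.1684]
tcp_rot: [0.619, 0.786, 0.0, 0.0]
ft_force: [1.1, 0.7, 1.9]
grip_width: -0.0002
grip_force: 0.6
```

```bash
python3 - <<'E'
from br import *
st()
t=cap('top','t18'); c=cal('top'); w=cv2.cvtColor(t,cv2.COLOR_RGB2HSV)
s=cap('scene','s18')
E
```

```text
t 42.55 tcp [512.4 245.  168.4] yaw 13.56 q [ 0.45  0.34 -0.04  1.2  -0.    1.78] F [1.1 0.7 1.9] w -0.2 gf 0.6
```

Contact force of 1–2 N, as expected. Continuing down the arc.

Call:
play_rows:
  delta_pos:
    - [0.06, -0.24, -0.16]
    - [0.05, -0.22, -0.19]
    - [0.05, -0.19, -0.22]
    - [0.04, -0.17, -0.24]
    - [0.03, -0.14, -0.26]
    - [0.02, -0.1, -0.28]
    - [0.02, -0.07, -0.29]
    - [0.01, -0.03, -0.25]
    - [0, 0, 0]
  roll: [0, 0, 0, 0, 0, 0, 0, 0, 0]

```text
clock: 43.55
ee_pos: [0.5223, 0.1992, 0.0913]
tcp_rot: [0.619, 0.786, -0.001, -0.001]
ft_force: [-0.2, -0.2, -0.7]
grip_width: -0.0002
grip_force: 0.0
```

Call:
play_rows:
  delta_pos:
    - [0, 0, -0.05]
    - [0, 0, -0.05]
    - [0, 0, -0.02]
    - [0, 0, 0]
  roll: [0, 0, 0, 0]

```text
clock: 43.95
ee_pos: [0.5235, 0.2, 0.0899]
tcp_rot: [0.618, 0.786, 0.001, 0.0]
ft_force: [-4.6, -1.9, 12.2]
grip_width: 0.0002
grip_force: 6.3
```

Call:
play_rows:
  delta_pos:
    - [0, 0, -0.05]
    - [0, 0, 0]
    - [0, 0, 0]
    - [0, 0, 0]
    - [0, 0, 0]
  roll: [0, 0, 0, 0, 0]

```text
clock: 44.45
ee_pos: [0.5236, 0.2, 0.0897]
tcp_rot: [0.618, 0.786, 0.001, 0.001]
ft_force: [-9.5, -4.8, 29.4]
grip_width: -0.0
grip_force: 14.9
```

Call:
play_rows:
  delta_pos:
    - [0, 0, 0.4]
    - [0, 0, 0.8]
    - [0, 0, 0.9]
    - [-0.7, 0, 0.9]
    - [-0.8, 0, 0.5]
    - [-0.8, 0, 0]
    - [-0.8, 0, 0]
    - [-0.8, 0, 0]
    - [0, 0, 0]
    - [0, 0, 0]
  roll: [0, 0, 0, 0, 0, 0, 0, 0, 0, 0]

```text
clock: 45.45
ee_pos: [0.3673, 0.2001, 0.2271]
tcp_rot: [0.618, 0.786, 0.001, 0.0]
ft_force: [0.6, -0.3, 0.5]
grip_width: 0.0
grip_force: 0.0
```

```bash
python3 - <<'E'
from br import *
st(); t=cap('top','t19'); s=cap('scene','s19')
for n,im in(('top',t),('scene',s)):
    c=cal(n); h=cv2.cvtColor(im,cv2.COLOR_RGB2HSV); find(im,c)
    q=proj(c,np.array([[518+a*-.235+b*-.972,218+a*.972-b*.235,90] for a,b in[(-75,-125),(-75,125),(75,125),(75,-125)]])/1000).astype(np.int32)
    r=np.zeros(h.shape[:2],np.uint8); cv2.fillPoly(r,[q],255)
    print(n,'lid',rect(c,((h[...,2]<48)*255).astype(np.uint8)&r,.09))
h=cv2.cvtColor(t,cv2.COLOR_RGB2HSV); c=cal('top')
bl=((h[...,2]<90)&(h[...,1]<90))*255
print('blade',rect(c,box(bl.astype(np.uint8),292,185,322,207),.043))
# change around the rest since opener was set down (scene)
a=cv2.imread('pics/s17.png').astype(int); b=s[...,::-1].astype(int); d=(abs(a-b).max(2)>40).astype(np.uint8)
for nm,X in dict(tamper=(530,-90),rest=(669,-32)).items():
    x,y=proj(cal('scene'),np.array([[*X,40]])/1000)[0].astype(int); print(nm,d[y-30:y+30,x-35:x+35].sum())
E
```

```text
t 45.45 tcp [367.3 200.1 227.1] yaw 13.65 q [ 0.5   0.06 -0.25  1.27 -0.    1.83] F [ 0.6 -0.3  0.5] w 0.0 gf 0.0
top lid (array([513.1, 218.4], dtype=float32), array([237.6, 127.4], dtype=float32), 13.6)
scene lid (array([525.7, 252.4], dtype=float32), array([153. , 142.1], dtype=float32), 143.8)
blade (array([665. ,  17.4], dtype=float32), array([81.6, 44.2], dtype=float32), 98.1)
tamper 0
rest 0
```

```bash
python3 - <<'E'
from br import *
s=cv2.imread('pics/s19.png'); c=cal('scene'); A=np.radians(97.8); u=np.array([np.cos(A),np.sin(A)]); v=np.array([-u[1],u[0]]); o=np.array([671,-32.5])
for tilt in(-.08,0,.08):
    P=[np.r_[o+l*u+w*v,40+h-l*tilt] for l,w,h in[(-90,10,24),(-90,-10,24),(10,10,24),(10,-10,24),(90,20,3),(90,-20,3)]]
    print(tilt,proj(c,np.array(P)/1000).round(1).tolist())
h=cv2.cvtColor(s,cv2.COLOR_BGR2HSV); m=(((h[...,0]<15)|(h[...,0]>170))&(h[...,1]>80)&(h[...,2]<85)).astype(np.uint8)*255
m=box(m,335,225,395,300); k=max(cv2.findContours(m,0,1)[0],key=cv2.contourArea); print('handle',cv2.approxPolyDP(k,1.5,True)[:,0].tolist())
b=((h[...,1]<60)&(h[...,2]<100)).astype(np.uint8)*255; b=box(b,345,225,400,275); k=max(cv2.findContours(b,0,1)[0],key=cv2.contourArea); print('blade',cv2.approxPolyDP(k,1.5,True)[:,0].tolist())
E
```

```text
-0.08 [[345.6, 291.6], [353.3, 294.6], [360.1, 256.3], [367.6, 259.1], [366.6, 232.5], [381.0, 237.6]]
0 [[345.8, 290.4], [353.5, 293.4], [360.0, 256.5], [367.5, 259.2], [366.3, 233.9], [380.7, 239.0]]
0.08 [[346.0, 289.2], [353.8, 292.2], [360.0, 256.6], [367.5, 259.4], [366.1, 235.2], [380.4, 240.3]]
handle [[350, 287]]
blade [[366, 236], [356, 258], [358, 261], [360, 258], [366, 261], [361, 274], [365, 265], [370, 265], [380, 241]]
```

```bash
python3 - <<'E'
from br import *
s=cv2.imread('pics/s19.png'); h=cv2.cvtColor(s,cv2.COLOR_BGR2HSV)
print('handle end V'); print(h[284:300,343:358,2])
print('tip V'); print(h[231:243,362:384,2])
E
```

```text
handle end V
[[131 125 110 103 105  76  85  86  83  87  80  80  79  76  61]
 [132 126 117 117 106  79  82  83  82  87  78  80  77  70  65]
 [130 122 119 113  81  85  87  86  82  83  82  81  76  64  79]
 [127 118 117 109  79  82  85  84  82  85  77  78  74  75  84]
 [124 118 115  97  81  85  84  85  82  80  78  76  75  88  84]
 [122 117 112  80  84  81  83  85  82  78  77  74  86  92  91]
 [117 120 102  74  81  83  83  86  83  77  75  64  95  94  91]
 [115 119  89  78  80  84  85  85  80  78  71  60  90  92  95]
 [128 122  76  75  78  82  86  84  78  80  65  70  88  93  96]
 [157 155  78  69  65  70  77  80  78  76  60  84  94  92  89]
 [156 155  90  76  66  64  71  67  70  66  67  89  93  91  93]
 [157 157 135 113  92  73  68  70  70  65  84  93  91 106 106]
 [157 157 157 155 136 112 102  91  78  91 115 113  90 119 124]
 [157 158 160 154 158 160 158 136 115 136 155 158 119 123 115]
 [157 159 157 153 158 161 158 157 157 156 158 157 158 157 159]
 [158 157 158 157 157 158 157 159 156 160 156 155 159 159 158]]
tip V
[[157 158 158 157 158 157 159 158 158 160 157 158 154 156 160 157 159 15
[... 344 characters left out ...]
6 158 155 155 157 156 154 154
  156 155 157 155]
 [157 159 158 149  94  86  82  96 122 139 143 151 155 158 157 155 155 154
  156 157 157 156]
 [158 158 159 124  83  83  81  82  82  94 110 122 142 152 157 156 157 155
  155 156 154 153]
 [159 160 153  92  82  81  84  80  85  84  83  79  94 125 139 143 150 155
  160 154 155 153]
 [157 160 125  84  80  84  83  83  85  83  80  81  84  83  80  96 121 140
  146 157 155 159]
 [159 151  92  83  84  84  83  78  83  81  81  85  82  83  79  80  81  96
  100 152 156 158]
 [157 128  85  80  81  84  82  85  85  82  80  83  82  81  81  84  85  83
   99 141 158 158]
 [156  97  83  83  78  85  80  81  83  86  80  84  80  81  86  83  84  82
  103 105 145 157]]
```

Both ends of the opener are off by the same 1.2 px or so, so it lies level. Handing in.

```bash
python3 -c "
from rig import finish_job
print(finish_job())"
```

```text
the job is handed in; nothing more can be done
None
```

I handed the job in at about 45 s: the lid was prised open with the opener, all four bricks are in the caddy, the lid was pressed shut, and the opener measured level and centred on its rest; the hand-in returned no verdict.

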